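Turn the specimen plate over onto the light panel

TASK

Turn the flat specimen plate over without picking it up: push it with your fingertips against the front edge of the light panel until it tips up on edge there and flips over onto the panel, face down. Then push it along the panel, still lying flat, until its edge is flush against the stop bar at the far end, and move the hand clear. Use only the fingertips: the plate is never lifted off or carried, and the other things on the table are left alone.

Things in the scene. Friction and masses are not known exactly. Their poses are not given: they have to be found in the camera images.
- plate: Loose aluminium plate, 0.11-0.22 kg, flat on the table before the panel: base block 78 x 88 x 10 mm, on it a rim plate 90 (its x) x 100 (y) x 5 mm that overhangs the block 6 mm all round, lower side 10 mm up. Upper face: three dark round spots, paper strip; lower face: dark rectangle. Origin: centre of lower face. z out of the upper face (up at start, down when turned over); x roughly towards the panel.
- plate_heel (a point): Middle of the plate's edge that faces the panel: 45 mm along the plate's x from its centre, half-way through the rim (12.5 mm above the lower face). This edge stays low while the plate is turned over.
- panel: Fixed grey-framed white light panel, 160 (its x) x 180 (y) mm. Origin: centre of underside, on the table; x is the way to push, away from the plate; z up. Front edge: upright step at x = -80 mm, 7 mm high (deck height); it catches the plate's block, the rim passes over it. Dark stop bar at the far end: inner face x = +70 mm, 10 mm thick, top 15 mm up. Turned plate home: its centre at x = +25 mm.
- vial: Bystander: small capped vial, 26 mm across, 55 mm tall, beside the panel. Origin: centre of its foot.
- cup: Bystander: steel cup, 60 mm across, 36 mm tall, beside the panel. Origin: centre of its foot.
- eyepiece: Bystander: black round eyepiece, 38 mm across, 50 mm tall, beyond the stop bar. Origin: centre of its foot.
- dish: Bystander: closed glass dish, 64 mm across, 15 mm tall, beside the plate. Origin: centre of its foot.
- packet: Bystander: flat white packet 100 x 34 x 14 mm, beside the plate. Origin: centre of its underside.
- forceps: Bystander: steel forceps, 120 mm long, 8 mm high, lying on the table. Origin: near its middle, on the table.
Not all that is in view belongs to the job. There is more than one size of the plate; the one meant has the size given above.

How it is judged:
By the outcome, as a careful person would: the job done as asked, in the order asked, and still so for the second after the job is handed in, with the robot touching nothing.
It also fails if it takes over 54 s, if anything falls off the work surface, if the arm or the gripper's body presses on something with over 40 N, if the wrist force passes 120 N, or if a joint passes its speed limit or range.

ROBOT

A 7-joint arm with a two-finger parallel gripper is mounted at the origin on the work surface. World frame = base frame: x ahead of the robot, y to its left, z up, the work surface at z = 0. Lengths are in m, angles in rad, forces in N, time in s.
With the tool pointing down it reaches from about 0.425 to 1.025 m from the base axis. Payload 3.6 kg.
Tool frame: the origin (TCP) lies at the very end of the fingers, on their centre line; the grasp point (between the pads) lies 19 mm behind it; z points along the fingers, y is the direction in which the jaws open and shut (so a half turn about z gives the same grasp; the last joint's range is limited). The gripper opens to 85 mm and grips with 20 to 120 N. Pads are 22 mm wide; open, the fingers measure 114 mm over their backs; the gripper's body (76 mm by 85 mm) begins 54 mm behind the grasp point. The pads swing forward as they close: fully open they stand 13 mm farther back than shut.
Start: joints at [1.2, 0.591, 0.048, 1.609, -0.033, 0.943, -0.034], TCP at [0.198, -0.697, 0.231] pointing down, gripper open.
Joint ranges: [-2.69, 2.69], [-0.47, 2.24], [-1.27, 1.36], [0.19, 2.51], [-1.53, 4.68], [0.08, 2.07], [-3.09, 3.09]. Speed limits (rad/s): [2.57, 2.57, 3.14, 3.14, 3.14, 3.14, 3.14].

INTERFACE

Orientations are given as a 3x3 rotation matrix whose columns are the frame's x, y, z axes.
In Python, from workcell import arm, optics, order gives the robot as it stands.
- The arm moves only by the tool step_arm, never from a script. Its argument "moves" is a list that holds one entry, the list of rows, each a list of 7 numbers: the opening, from 0 (shut) to 1 (fully open), then the shift along the tool's x, y, z in m, then the turn, a rotation vector about the tool's x, y, z in units of 6 degrees (1.0 is 6 degrees). In form: [[[fingers, x, y, z, rx, ry, rz], ...]]. A call has 1 to 20 rows; each row shifts and turns the pose as measured when the row begins, along the tool's axes as they then stand; what a row does not reach is not made up. A row lasts 1/12 s, in which the tool goes at most 41.7 mm and 7.16 degrees, less where a joint would pass 70% of its speed; a pose out of reach is approached as far as the arm can. A call with a gripper value outside its range is refused whole. The fingers move at their own pace and stop on an object; "newtons" is the grip in N (left out, the last holds). Time passes only in rows, so rows that do not move let the fingers close. It gives the time, the measured TCP pose, the force and the opening at its end, in the units of the state.
- arm.get_state(): the state, without advancing time (a new reading comes with each control period).
- optics.read_camera(name): name is "scene" or "side" or "wrist"; returns the picture (480x640x3 uint8, blue, green, red); there is no depth.
- optics.camera_params(name): a dict with "K" (3x3 intrinsics, pixels), "R" (3x3) and "t" (3): a world point X has camera coordinates R X + t. Camera axes: x right, y down, z forward; pixel columns grow to the right and rows downward; lengths in m; the calibration is good to about 2 mm. A picture is of the moment at which its call begins: read the wrist's pose just before it. camera_params takes no time and is no camera call; for the wrist camera it gives the pose at the moment of the call.
- order.job_done(): hands the job in, once; it reports no verdict.
The state is a dict: "time": time; "qpos": joint angles; "qd": joint speeds; "tau": joint torques, N m; "tcp_pos": TCP position; "ee_rot": TCP orientation; "ft_force": force on the tool from outside, world axes, zero at the start; "ft_torque": the same for the moment, N m; "gripper_width": opening from 0.0 (shut) to 1.0 (fully open).
Only numpy, scipy, OpenCV 4.12 (cv2) and the standard library are available. Lean on these libraries where they do the work, as an engineer would, in place of code of your own. Each camera call takes 0.05 s, during which the arm holds its last target.

## Working session

There is one attempt and no reset: what is moved stays moved. The work goes in short steps, Python scripts to look and compute and a tool call to move; the robot and the scene stay as the last step left them, time stands still between calls to the robot, and variables do not carry over. Pictures are saved under pics/ and viewed, and the job is handed in when it is done.

Besides the shell and the picture viewer there is one more tool, called after "Request:" as name(argument=value, ...) on one line, values as JSON. step_arm: Moves the arm, as the interface text tells. Its arguments: {"type":"object","properties":{"moves":{"type":"array","items":{"type":"array","items":{"type":"array","items":{"type":"number"}}}},"newtons":{"type":"number"}},"required":["moves"]}

```bash
mkdir -p pics
python3 - <<'E'
from workcell import arm, optics
import cv2
s=arm.get_state()
print(s['time'],s['tcp_pos'],s['ee_rot'],s['ft_force'])
for n in ['scene','side','wrist']:
    cv2.imwrite(f'pics/a_{n}.png',optics.read_camera(n))
    p=optics.camera_params(n);print(n,p['K'].tolist() if hasattr(p['K'],'tolist') else p['K'],p['R'],p['t'])
E
```

```text
0.0 [ 0.19789384 -0.69661989  0.23016521] [[ 9.61917670e-01  2.73338405e-01 -7.15666169e-04]
 [ 2.73339315e-01 -9.61915444e-01  2.07329937e-03]
 [-1.21697997e-04 -2.18996300e-03 -9.99997595e-01]] [-0.09983852 -0.31518719 -0.33667581]
scene [[599.0954462321141, 0.0, 324.37744015150565], [0.0, 599.0954462321141, 237.49195124427692], [0.0, 0.0, 1.0]] [[ 0.65532872  0.75534309 -0.00104458]
 [ 0.48486811 -0.4217267  -0.76619156]
 [-0.57917803  0.50160085 -0.64261139]] [-0.34854596 -0.26294065  1.56367407]
side [[473.16335738101736, 0.0, 324.2738550416027], [0.0, 473.16335738101736, 232.93430515717841], [0.0, 0.0, 1.0]] [[-0.99257318 -0.11995004  0.02025992]
 [-0.08410937  0.55636904 -0.82666747]
 [ 0.0878868  -0.82223201 -0.56232591]] [0.56718994 0.0938193  0.82626505]
wrist [[381.882574709781, 0.0, 322.3665333963045], [0.0, 381.882574709781, 241.20907910545213], [0.0, 0.0, 1.0]] [[ 0.2739258  -0.96174908 -0.00183259]
 [-0.91780746 -0.26197877  0.29832296]
 [-0.28739193 -0.08003639 -0.95446323]] [-0.72349634 -0.0390931   0.38057674]
```

View pics/a_scene.png

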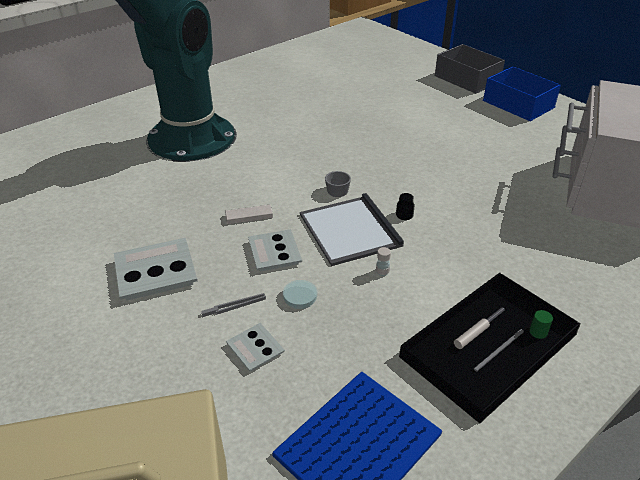

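View pics/a_side.png

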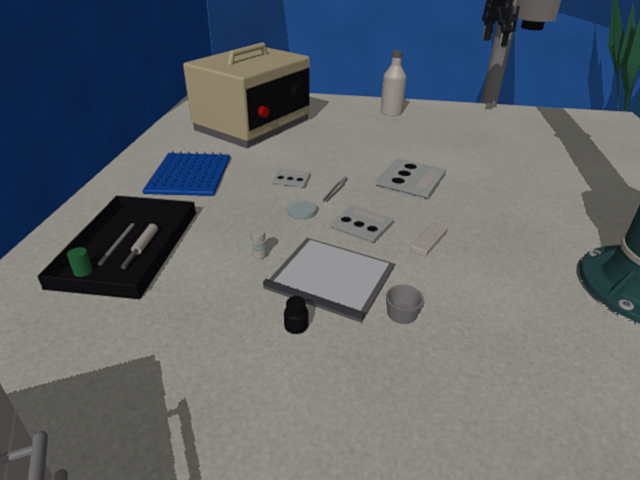

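View pics/a_wrist.png

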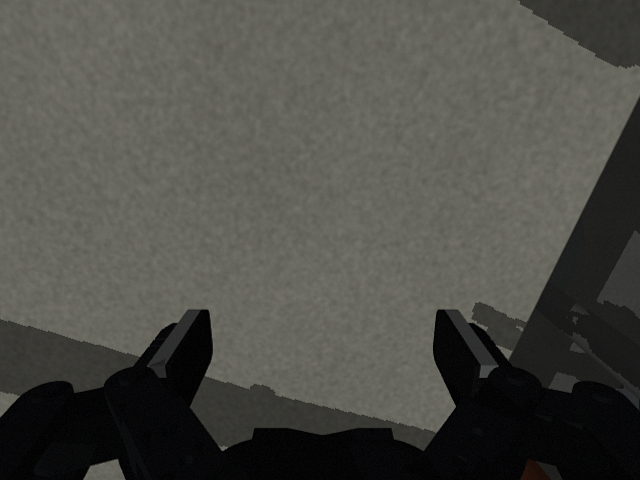

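The scene picture shows the panel at about (350,228) and the candidate plate at (275,250). A larger plate is at (155,268) and a smaller one at (255,347). In the side picture the plate is at (362,222) and the panel at (330,277). I'll measure these now.

```bash
cat > h.py <<'E'
import numpy as np, cv2
from workcell import arm, optics
def ray(n,uv,z,P=None):
    p=P or optics.camera_params(n);K,R,t=map(np.array,(p['K'],p['R'],p['t']))
    uv=np.atleast_2d(np.array(uv,float)); d=(np.linalg.inv(K)@np.c_[uv,np.ones(len(uv))].T).T@R
    c=-R.T@t; s=(z-c[2])/d[:,2]; return c+s[:,None]*d
def proj(n,X,P=None):
    p=P or optics.camera_params(n);K,R,t=map(np.array,(p['K'],p['R'],p['t']))
    q=(K@(R@np.atleast_2d(X).T+t[:,None])).T; return q[:,:2]/q[:,2:]
E
python3 - <<'E'
import cv2
a=cv2.imread('pics/a_scene.png')[150:350,180:440]; b=cv2.imread('pics/a_side.png')[160:340,230:460]
cv2.imwrite('pics/z1.png',cv2.resize(a,None,fx=3,fy=3,interpolation=cv2.INTER_CUBIC)[:600])
cv2.imwrite('pics/z2.png',cv2.resize(b,None,fx=3,fy=3,interpolation=cv2.INTER_CUBIC))
E
```

```text
(no output)
```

View pics/z1.png

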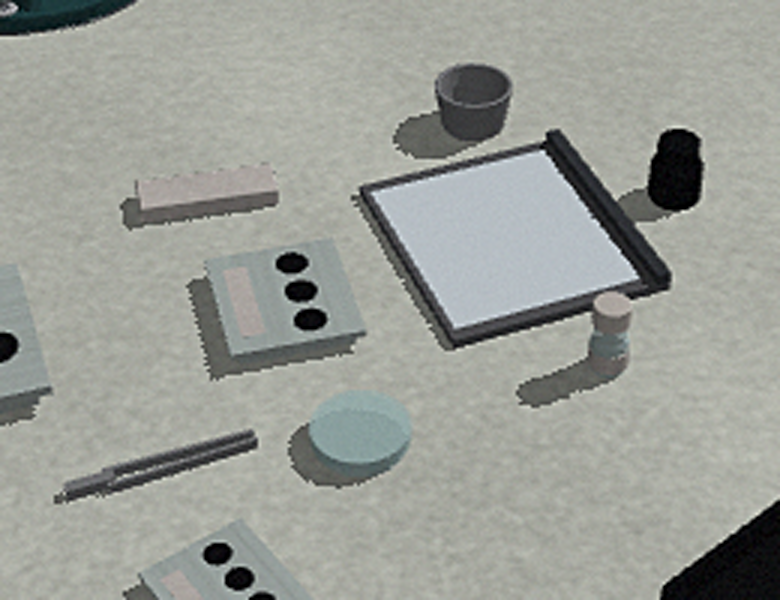

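View pics/z2.png

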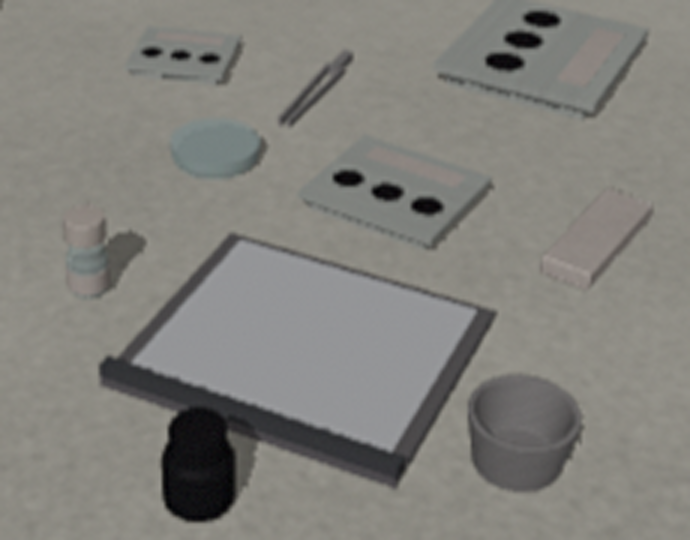

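Run:
```python
from h import *
np.set_printoptions(precision=4,suppress=True)
o=lambda L,x,y:[(a/3+x-0.33,b/3+y-0.33) for a,b in L]
S=lambda L,z:ray('scene',o(L,180,150),z)[:,:2]; D=lambda L,z:ray('side',o(L,230,160),z)[:,:2]
for nm,q in [('plate scene',S([(206,260),(334,240),(366,332),(235,354)],.015)),('plate side',D([(492,184),(433,244),(302,192),(366,136)],.015)),
 ('panel white sc',S([(372,193),(546,152),(640,283),(455,330)],.007)),('panel white side',D([(476,312),(397,450),(135,358),(240,238)],.007))]:
    c=q.mean(0); print(nm,c,'edges',[round(float(np.linalg.norm(q[i]-q[i-1])),4) for i in range(4)],
      'xdir',[np.degrees(np.arctan2(*(v[::-1]))).round(1) for v in (q[1]-q[0],q[2]-q[3])],'ydir',[np.degrees(np.arctan2(*(v[::-1]))).round(1) for v in (q[0]-q[3],q[1]-q[2])]); print(q.tolist())
print('front',S([(362,188),(452,345)],.007),D([(495,313),(234,235)],.007))
print('stop top far/inner sc',S([(546,135),(640,283),(668,275)],.015))
for nm,a,za,b in [('cup',(474,90),.036,(522,395)),('vial',(612,305),.055,(86,225)),('eye',(680,140),.05,(200,422)),('dish',(360,425),.015,(216,140)),('pack',(208,188),.014,(605,225))]:
    print(nm,S([a],za),D([b],za))
# plate spots and blobs auto
for n in ['scene','side']:
    im=cv2.imread(f'pics/a_{n}.png')
    m=(im.max(2)<30).astype(np.uint8); nn,l,st,ce=cv2.connectedComponentsWithStats(m)
    for i in range(1,nn):
        if 30<st[i,4]<250: print(n,ce[i],st[i,4],ray(n,ce[i],.015)[0,:2])
```

```text
plate scene [ 0.5108 -0.1135] edges [0.0984, 0.0893, 0.0982, 0.0863] xdir [np.float64(63.0), np.float64(63.1)] ydir [np.float64(155.5), np.float64(153.8)]
[[0.4461396547602988, -0.13218037587900544], [0.48666482034949277, -0.05264127716351319], [0.5747250073093153, -0.09602558594718125], [0.5357091434533447, -0.17301580860749138]]
plate side [ 0.508  -0.1085] edges [0.1019, 0.0851, 0.1005, 0.0873] xdir [np.float64(64.1), np.float64(65.0)] ydir [np.float64(150.6), np.float64(151.9)]
[[0.44503751882920195, -0.12246291444696089], [0.4822068491378383, -0.04591886513010568], [0.5708187660867992, -0.09329230291876522], [0.533863439514484, -0.17242458729204124]]
panel white sc [0.5531 0.0452] edges [0.1589, 0.1374, 0.1602, 0.1349] xdir [np.float64(70.2), np.float64(69.7)] ydir [np.float64(160.7), np.float64(159.8)]
[[0.4547504148081758, 0.007446498015141523], [0.5012546949113381, 0.13678796156643436], [0.6516485500279378, 0.08150103214197302], [0.6047817564928969, -0.04500867559635191]]
panel white side [0.5503 0.0456] edges [0.1615, 0.1326, 0.1623, 0.1341] xdir [np.float64(72.1), np.float6
[... 879 characters left out ...]

scene [381.9278 221.1753] 97 [0.5906 0.1102]
scene [276.6667 237.3529] 51 [ 0.4869 -0.0903]
scene [279.7358 246.5472] 53 [ 0.5138 -0.1032]
scene [282.8644 256.0678] 59 [ 0.5406 -0.1161]
scene [177.3231 265.5923] 130 [ 0.4282 -0.2876]
scene [154.8872 270.7895] 133 [ 0.4129 -0.3277]
scene [132.0791 275.9856] 139 [ 0.3973 -0.3675]
scene [251.9038 334.1538] 52 [ 0.6647 -0.28  ]
scene [259.1346 342.5769] 52 [ 0.688  -0.2816]
scene [266.5455 351.0182] 55 [ 0.7108 -0.2831]
side [532.325  25.   ] 160 [-0.3469 -2.3411]
side [410.0312 165.8438] 32 [ 0.4047 -0.3829]
side [403.9714 172.6857] 35 [ 0.4203 -0.343 ]
side [397.7073 180.1463] 41 [ 0.4356 -0.3019]
side [371.871  228.3548] 31 [ 0.4878 -0.0888]
```

Request:
step_arm(moves=[[[0.6,0,0,0,0,0,-1.14],[0.6,0,0,0,0,0,-1.14],[0.6,0,0,0,0,0,-1.14],[0.6,0,0,0,0,0,-1.14],[0.6,0,0,0,0,0,-1.14],[0.6,0,0,0,0,0,-1.14],[0.6,0,0,0,0,0,-1.14],[0.6,0,0,0,0,0,-1.14]]])

```text
time: 0.82
tcp_pos: [0.1973, -0.6939, 0.2262]
ee_rot: [[0.293, 0.956, -0.005], [0.956, -0.293, 0.009], [0.007, -0.007, -1.0]]
ft_force: [-0.3, -0.1, -0.1]
gripper_width: 0.598
```

```bash
cat >> h.py <<'E'
U=np.array([np.cos(np.radians(70.5)),np.sin(np.radians(70.5)),0]);V=np.array([-U[1],U[0],0]);PC=np.array([0.528,-0.0223,0])+.08*U
def pan(p): d=np.array(p)-PC; return np.array([d@U,d@V,d[2]])
def st():
    s=arm.get_state();R=np.array(s['ee_rot'])
    tilt=np.degrees(np.arctan2(R[:,2]@U,-R[2,2])); yaw=np.degrees(np.arctan2(R[1,0],R[0,0])) ; side=np.degrees(np.arcsin(R[:,2]@V))
    print('t',round(s['time'],2),'pan mm',(pan(s['tcp_pos'])*1e3).round(1),'w',np.round(s['tcp_pos'],3),'tilt %.1f side %.1f yaw %.1f'%(tilt,side,yaw),'F pan',np.round([np.dot(s['ft_force'],U),np.dot(s['ft_force'],V),s['ft_force'][2]],1),'grip',round(s['gripper_width'],2),'q',np.round(s['qpos'],2));return s
E
python3 - <<'E'
from h import *
s=st()
d=np.array([0.47,-0.205,.1])-s['tcp_pos'];print(np.array(s['ee_rot']).T@d)
print(ray('scene',[(200,316),(265,295)],.004))
print(pan([0.509,-.111,0]))
E
```

```text
t 0.82 pan mm [-823.4   87.6  226.2] w [ 0.197 -0.694  0.226] tilt 0.4 side 0.4 yaw 73.0 F pan [-0.1  0.2 -0.1] grip 0.6 q [ 1.37  0.6  -0.21  1.61  0.15  0.96  0.81]
[0.54640241 0.11856987 0.12914032]
[[ 0.56054465 -0.32052919  0.004     ]
 [ 0.59473591 -0.20095623  0.004     ]]
[-0.16995463 -0.01169848  0.        ]
```

Request:
step_arm(moves=[[[0.6,0.036,0.008,0.005,0,0,0.1],[0.6,0.036,0.008,0.005,0,0,0.1],[0.6,0.036,0.008,0.005,0,0,0.1],[0.6,0.036,0.008,0.005,0,0,0.1],[0.6,0.036,0.008,0.005,0,0,0],[0.6,0.036,0.008,0.005,0,0,0],[0.6,0.036,0.008,0.005,0,0,0],[0.6,0.036,0.008,0.005,0,0,0],[0.6,0.036,0.008,0.005,0,0,0],[0.6,0.036,0.008,0.005,0,0,0],[0.6,0.036,0.008,0.005,0,0,0],[0.6,0.036,0.008,0.005,0,0,0],[0.6,0.036,0.008,0.005,0,0,0],[0.6,0.036,0.008,0.005,0,0,0]]])

```text
time: 1.98
tcp_pos: [0.4682, -0.2496, 0.1498]
ee_rot: [[0.356, 0.935, -0.01], [0.935, -0.356, 0.001], [-0.003, -0.009, -1.0]]
ft_force: [0.2, -1.3, 1.6]
gripper_width: 0.605
```

Run:
```python
from h import *
s=st()
im=optics.read_camera('wrist'); cv2.imwrite('pics/b_w.png',im)
im=optics.read_camera('side'); cv2.imwrite('pics/b_s.png',im)
```

```text
t 1.98 pan mm [-314.2  -19.5  149.8] w [ 0.468 -0.25   0.15 ] tilt -0.1 side 0.5 yaw 69.2 F pan [-1.1 -0.6  1.6] grip 0.6 q [ 0.56  0.48 -0.21  2.1   0.18  0.59 -0.14]
```

View pics/b_w.png

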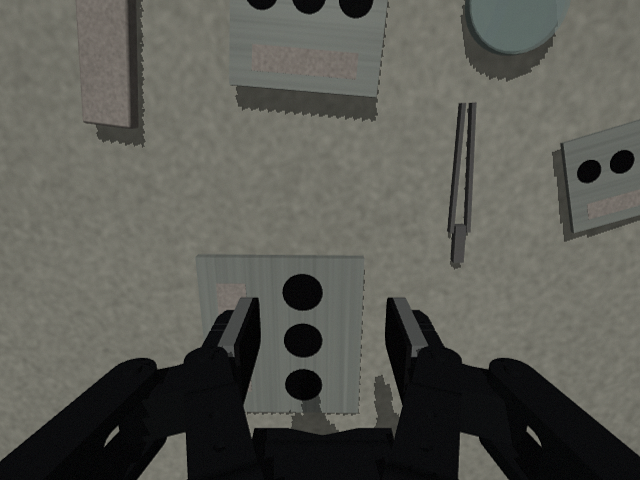

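View pics/b_s.png

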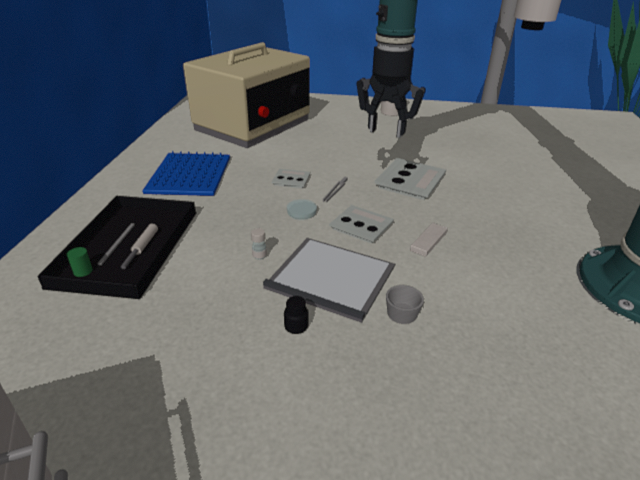

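The wrist picture shows the plate's rear edge running from (231,85) to (379,97). The forceps are at (460,185) and the larger plate lies under the fingers.

Run:
```python
from h import *
p=ray('wrist',[(231,85),(379,97)],.015); print([(pan(q)*1e3).round(1) for q in p])
p=ray('wrist',[(457,265),(465,105)],.006); print('forceps',[(pan(q)*1e3).round(1) for q in p])
p=ray('wrist',[(82,122),(132,127)],.014); print('packet',[(pan(q)*1e3).round(1) for q in p])
p=ray('wrist',[(197,256),(362,256)],.015); print('bigplate front',[(pan(q)*1e3).round(1) for q in p])
s=st();d=PC-.265*U-.012*V+[0,0,.05]-s['tcp_pos'];print(np.array(s['ee_rot']).T@d)
```

```text
[array([-205.2,   40.8,   15. ]), array([-213.8,  -59.6,   15. ])]
forceps [array([-339.9, -127.5,    6. ]), array([-219.2, -121.7,    6. ])]
packet [array([-228.1,  147.7,   14. ]), array([-231.8,  113. ,   14. ])]
bigplate front [array([-327.8,   77.1,   15. ]), array([-328.6,  -50.5,   15. ])]
t 2.08 pan mm [-306.8  -21.1  149.7] w [ 0.472 -0.243  0.15 ] tilt 0.1 side 0.5 yaw 69.9 F pan [-0.9  0.8  0.6] grip 0.6 q [ 0.55  0.48 -0.22  2.1   0.17  0.59 -0.13]
[ 0.04153007 -0.00871574  0.09986958]
```

Request:
step_arm(moves=[[[0.6,0.012,-0.002,0.025,0,0.6,0],[0.6,0.012,-0.003,0.025,0,0.6,0],[0.6,0.01,-0.003,0.025,0,0.6,0],[0.6,0.008,-0.003,0.025,0,0.6,0],[0.6,0,0,0,0,0.1,0]]])

```text
time: 2.5
tcp_pos: [0.4851, -0.1864, 0.0537]
ee_rot: [[0.32, 0.943, 0.092], [0.908, -0.333, 0.254], [0.27, 0.002, -0.963]]
ft_force: [-0.6, -0.1, -0.4]
gripper_width: 0.597
```

Run:
```python
from h import *
s=st()
```

```text
t 2.5 pan mm [-249.   -14.4   53.7] w [ 0.485 -0.186  0.054] tilt 15.7 side -0.1 yaw 70.6 F pan [-0.3  0.6 -0.4] grip 0.6 q [ 0.76  0.69 -0.45  2.15  0.01  0.37  0.06]
```

Request:
step_arm(moves=[[[0.6,-0.003,0,0.011,0,0,0],[0.6,-0.003,0,0.011,0,0,0],[0.6,-0.003,0,0.011,0,0,0],[0.6,-0.002,0,0.006,0,0,0],[0.6,0,0,0,0,0,0]]])

```text
time: 2.92
tcp_pos: [0.4853, -0.1914, 0.0118]
ee_rot: [[0.325, 0.941, 0.093], [0.907, -0.338, 0.25], [0.266, 0.003, -0.964]]
ft_force: [-0.6, 0.4, 0.6]
gripper_width: 0.599
```

Run:
```python
from h import *
s=st()
cv2.imwrite('pics/c_s.png',cv2.resize(optics.read_camera('side')[80:280,250:510],None,fx=3,fy=3))
```

```text
t 2.92 pan mm [-253.6  -16.2   11.8] w [ 0.485 -0.191  0.012] tilt 15.5 side -0.2 yaw 70.3 F pan [0.2 0.6 0.6] grip 0.6 q [ 0.74  0.76 -0.41  2.15  0.04  0.29  0.06]
```

View pics/c_s.png

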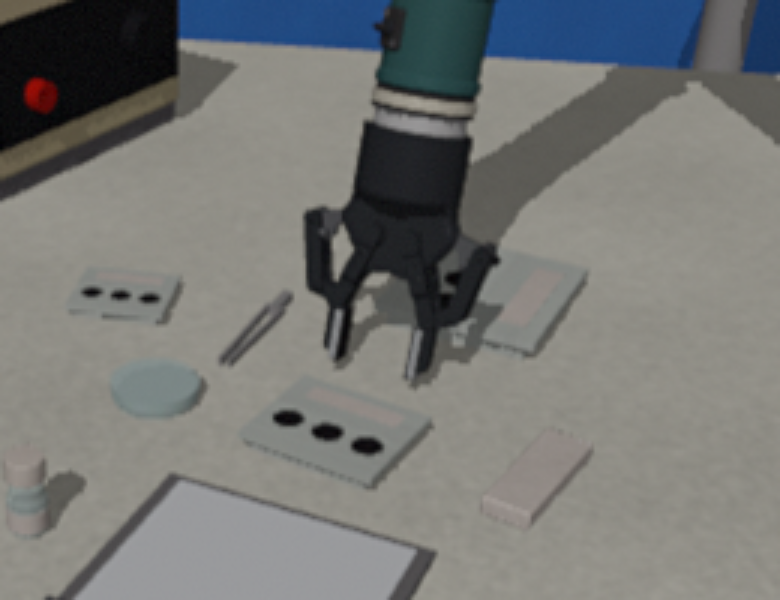

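The fingers are behind the plate, with the tips at about (335,355) and (410,380) in the crop. Next I'll feel for the table.

Request:
step_arm(moves=[[[0.6,-0.0008,0,0.003,0,0,0],[0.6,-0.0008,0,0.003,0,0,0],[0.6,0,0,0,0,0,0]]])

```text
time: 3.22
tcp_pos: [0.4871, -0.1915, 0.0073]
ee_rot: [[0.323, 0.942, 0.096], [0.909, -0.336, 0.247], [0.265, 0.007, -0.964]]
ft_force: [-0.1, -0.0, 0.5]
gripper_width: 0.602
```

Request:
step_arm(moves=[[[0.6,-0.0008,0,0.003,0,0,0],[0.6,0,0,0,0,0,0]]])

```text
time: 3.38
tcp_pos: [0.4878, -0.1914, 0.0046]
ee_rot: [[0.322, 0.942, 0.097], [0.909, -0.336, 0.246], [0.265, 0.009, -0.964]]
ft_force: [0.5, 0.5, -0.0]
gripper_width: 0.6
```

Request:
step_arm(moves=[[[0.6,-0.0006,0,0.002,0,0,0],[0.6,0,0,0,0,0,0]]])

```text
time: 3.55
tcp_pos: [0.4881, -0.1914, 0.0027]
ee_rot: [[0.321, 0.942, 0.097], [0.909, -0.336, 0.246], [0.265, 0.009, -0.964]]
ft_force: [-0.4, -0.3, -0.6]
gripper_width: 0.6
```

Request:
step_arm(moves=[[[0.6,-0.0006,0,0.002,0,0,0],[0.6,0,0,0,0,0,0]]])

```text
time: 3.72
tcp_pos: [0.4881, -0.1915, 0.0005]
ee_rot: [[0.321, 0.942, 0.098], [0.909, -0.336, 0.246], [0.265, 0.01, -0.964]]
ft_force: [0.5, 0.2, 0.7]
gripper_width: 0.602
```

Request:
step_arm(moves=[[[0.6,-0.0006,0,0.002,0,0,0],[0.6,0,0,0,0,0,0]]])

```text
time: 3.88
tcp_pos: [0.4884, -0.1916, -0.001]
ee_rot: [[0.321, 0.942, 0.098], [0.909, -0.336, 0.246], [0.265, 0.01, -0.964]]
ft_force: [-1.7, 0.4, 4.4]
gripper_width: 0.605
```

Request:
step_arm(moves=[[[0.6,-0.0006,0,0.002,0,0,0],[0.6,0,0,0,0,0,0]]])

```text
time: 4.05
tcp_pos: [0.4884, -0.1916, -0.0008]
ee_rot: [[0.321, 0.942, 0.097], [0.909, -0.336, 0.246], [0.265, 0.009, -0.964]]
ft_force: [-0.3, 0.1, 0.8]
gripper_width: 0.6
```

Request:
step_arm(moves=[[[0.6,-0.0004,0,0.0015,0,0,0],[0.6,0,0,0,0,0,0]]])

```text
time: 4.22
tcp_pos: [0.4885, -0.1916, -0.0008]
ee_rot: [[0.321, 0.942, 0.097], [0.909, -0.335, 0.246], [0.264, 0.009, -0.964]]
ft_force: [0.0, -0.3, 1.1]
gripper_width: 0.602
```

Request:
step_arm(moves=[[[0.6,0.0003,0,-0.0015,0,0,0],[0.6,0.007,-0.0015,0.0018,0,0,0],[0.6,0.007,-0.0015,0.0018,0,0,0],[0.6,0.007,-0.0015,0.0018,0,0,0],[0.6,0.007,-0.0015,0.0018,0,0,0],[0.6,0,0,0,0,0,0]]])

```text
time: 4.72
tcp_pos: [0.493, -0.1596, 0.001]
ee_rot: [[0.322, 0.942, 0.098], [0.909, -0.336, 0.246], [0.265, 0.01, -0.964]]
ft_force: [-0.0, -0.4, 0.6]
gripper_width: 0.597
```

Run:
```python
from h import *
s=st()
```

```text
t 4.72 pan mm [-221.1  -12.8    1. ] w [ 0.493 -0.16   0.001] tilt 15.4 side -0.6 yaw 70.5 F pan [-0.4 -0.1  0.6] grip 0.6 q [ 0.67  0.77 -0.4   2.18  0.02  0.23  0.02]
```

Request:
step_arm(moves=[[[0.6,0.005,0,0.0013,0,0,0],[0.6,0.005,0,0.0013,0,0,0],[0.6,0.005,0,0.0013,0,0,0],[0.6,0.005,0,0.0013,0,0,0],[0.6,0.005,0,0.0013,0,0,0],[0.6,0.005,0,0.0013,0,0,0],[0.6,0,0,0,0,0,0]]])

```text
time: 5.3
tcp_pos: [0.5042, -0.1267, 0.001]
ee_rot: [[0.321, 0.942, 0.096], [0.91, -0.335, 0.246], [0.264, 0.009, -0.964]]
ft_force: [0.5, 0.4, 0.4]
gripper_width: 0.601
```

Run:
```python
from h import *
s=st()
cv2.imwrite('pics/d_s.png',cv2.resize(optics.read_camera('side')[130:330,250:510],None,fx=3,fy=3))
cv2.imwrite('pics/d_w.png',optics.read_camera('wrist'))
```

```text
t 5.3 pan mm [-186.4  -12.4    1. ] w [ 0.504 -0.127  0.001] tilt 15.3 side -0.5 yaw 70.6 F pan [ 0.5 -0.4  0.4] grip 0.6 q [ 0.6   0.77 -0.39  2.19 -0.    0.21 -0.02]
```

View pics/d_s.png

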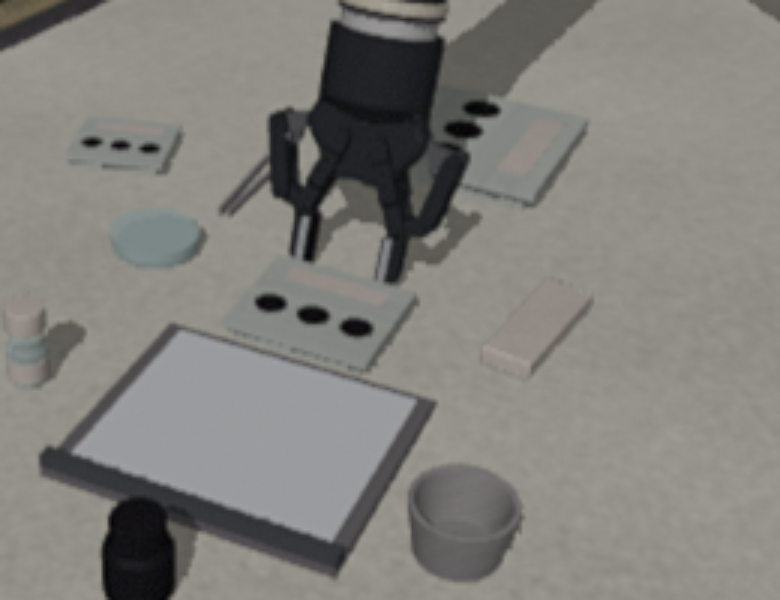

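View pics/d_w.png

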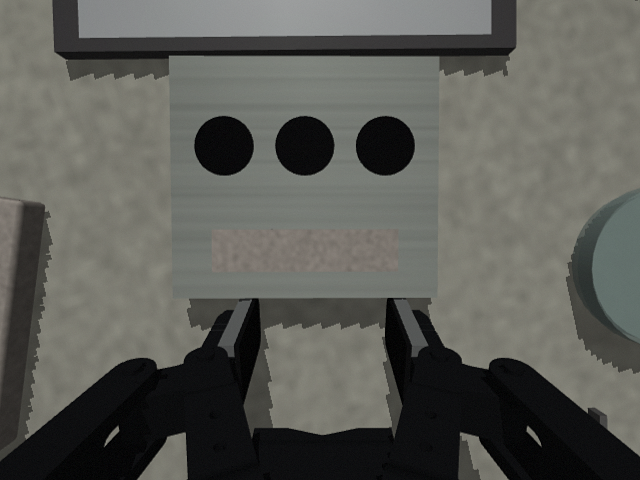

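The plate is square to the panel. In the wrist picture its edges are at columns 172–437, and the panel frame spans 55–515. Next I'll push it up to the step.

Request:
step_arm(moves=[[[0.6,0.004,0,0.0011,0,0,0],[0.6,0.004,0,0.0011,0,0,0],[0.6,0.0,0,0,0,0,0]]])

```text
time: 5.65
tcp_pos: [0.5066, -0.1203, 0.0007]
ee_rot: [[0.324, 0.941, 0.096], [0.909, -0.338, 0.245], [0.263, 0.008, -0.965]]
ft_force: [0.4, -0.3, -0.4]
gripper_width: 0.6
```

Request:
step_arm(moves=[[[0.6,0.0025,0,0.0007,0,0,0],[0.6,0.0,0,0,0,0,0]]])

```text
time: 5.82
tcp_pos: [0.5075, -0.1177, 0.0006]
ee_rot: [[0.324, 0.941, 0.096], [0.909, -0.338, 0.245], [0.263, 0.008, -0.965]]
ft_force: [-0.7, 0.1, 0.3]
gripper_width: 0.603
```

Request:
step_arm(moves=[[[0.6,0.0025,0,0.0007,0,0,0],[0.6,0.0,0,0,0,0,0]]])

```text
time: 5.98
tcp_pos: [0.5086, -0.1159, 0.0006]
ee_rot: [[0.325, 0.941, 0.097], [0.909, -0.339, 0.244], [0.262, 0.009, -0.965]]
ft_force: [0.2, -0.0, -0.8]
gripper_width: 0.597
```

Request:
step_arm(moves=[[[0.6,0.002,0,0.0006,0,0,0],[0.6,0.0,0,0,0,0,0]]])

```text
time: 6.15
tcp_pos: [0.5089, -0.1159, 0.0003]
ee_rot: [[0.326, 0.94, 0.097], [0.909, -0.34, 0.242], [0.26, 0.009, -0.966]]
ft_force: [-0.4, -0.7, -0.4]
gripper_width: 0.6
```

Request:
step_arm(moves=[[[0.6,0.002,0,0.0006,0,0,0],[0.6,0.0,0,0,0,0,0]]])

```text
time: 6.32
tcp_pos: [0.5089, -0.1157, 0.0]
ee_rot: [[0.328, 0.94, 0.096], [0.909, -0.341, 0.24], [0.258, 0.009, -0.966]]
ft_force: [0.2, -0.9, 1.2]
gripper_width: 0.601
```

Request:
step_arm(moves=[[[0.6,0.002,0,0.0006,0,0,0],[0.6,0.0,0,0,0,0,0]]])

```text
time: 6.48
tcp_pos: [0.5089, -0.1156, -0.0002]
ee_rot: [[0.329, 0.939, 0.095], [0.909, -0.343, 0.237], [0.256, 0.009, -0.967]]
ft_force: [-0.1, -1.0, -0.4]
gripper_width: 0.602
```

Run:
```python
from h import *
s=st()
cv2.imwrite('pics/e_w.png',optics.read_camera('wrist'))
```

```text
t 6.48 pan mm [-174.4  -13.2   -0.2] w [ 0.509 -0.116 -0.   ] tilt 14.8 side -0.6 yaw 70.1 F pan [-1.  -0.2 -0.4] grip 0.6 q [ 0.56  0.77 -0.37  2.19 -0.01  0.2  -0.05]
```

View pics/e_w.png

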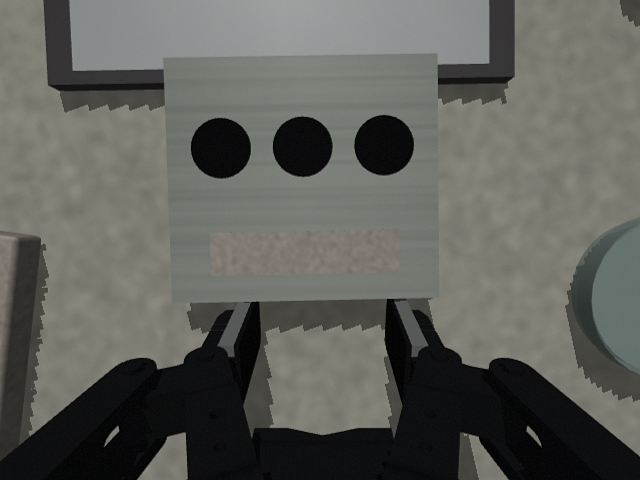

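The plate is seated against the step. Now I'll lift with a forward preload.

Request:
step_arm(moves=[[[0.6,0.0046,0,-0.0018,0,0,0],[0.6,0.0046,0,-0.0018,0,0,0],[0.6,0.0046,0,-0.0018,0,0,0]]])

```text
time: 6.78
tcp_pos: [0.5091, -0.1146, 0.0063]
ee_rot: [[0.336, 0.937, 0.091], [0.91, -0.348, 0.226], [0.244, 0.007, -0.97]]
ft_force: [-3.4, -9.6, 0.5]
gripper_width: 0.604
```

Run:
```python
from h import *
s=st()
cv2.imwrite('pics/f_w.png',optics.read_camera('wrist'))
```

```text
t 6.78 pan mm [-173.3  -13.     6.3] w [ 0.509 -0.115  0.006] tilt 14.1 side -0.6 yaw 69.7 F pan [-10.2  -0.    0.5] grip 0.6 q [ 0.54  0.75 -0.36  2.19 -0.02  0.21 -0.06]
```

View pics/f_w.png

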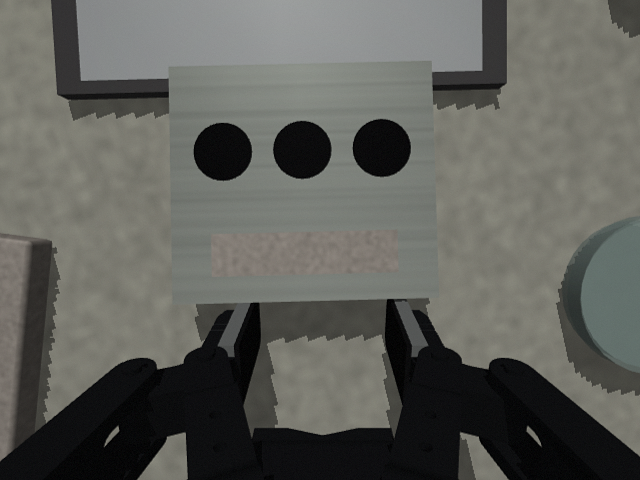

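Request:
step_arm(moves=[[[0.6,0.0046,0,-0.002,0,0.4,0],[0.6,0.0046,0,-0.002,0,0.4,0],[0.6,0.0048,0,-0.002,0,0.4,0],[0.6,0.0048,0,-0.002,0,0.4,0]]])

```text
time: 7.17
tcp_pos: [0.5107, -0.1105, 0.0184]
ee_rot: [[0.319, 0.937, 0.143], [0.863, -0.35, 0.364], [0.391, 0.008, -0.92]]
ft_force: [-3.6, -6.4, 0.4]
gripper_width: 0.599
```

Run:
```python
from h import *
s=st()
cv2.imwrite('pics/g_w.png',optics.read_camera('wrist'))
cv2.imwrite('pics/g_s.png',cv2.resize(optics.read_camera('side')[130:330,250:510],None,fx=3,fy=3))
```

```text
t 7.17 pan mm [-168.9  -13.1   18.4] w [ 0.511 -0.11   0.018] tilt 23.0 side -0.8 yaw 69.7 F pan [-7.2  1.2  0.4] grip 0.6 q [ 0.76  0.8  -0.56  2.18 -0.04  0.24  0.03]
```

View pics/g_w.png

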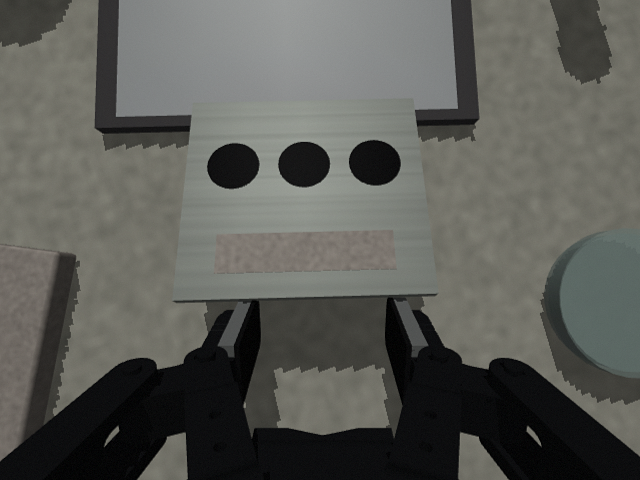

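View pics/g_s.png

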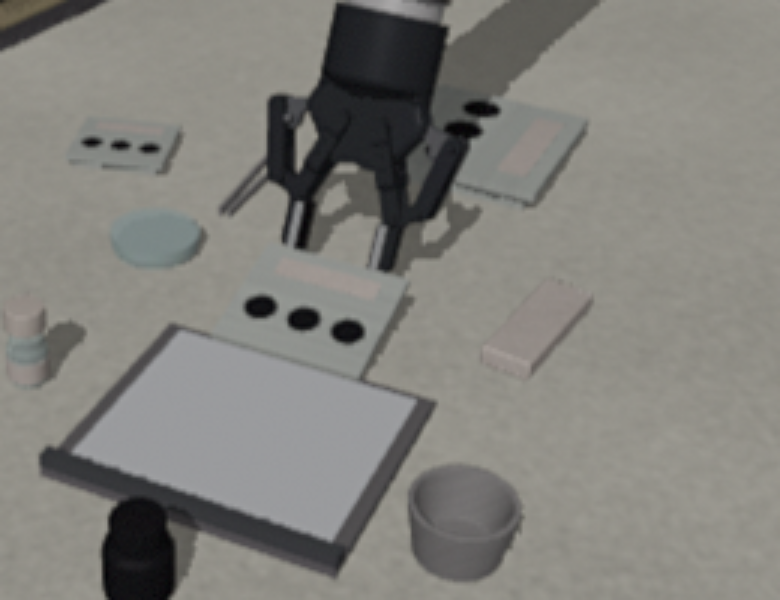

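The plate's rear edge is riding on the fingertips at about row 298 in the wrist view, and its front is on the step. I'll continue along the arc.

Request:
step_arm(moves=[[[0.6,0.0055,0,-0.0021,0,0.5,0],[0.6,0.0055,0,-0.0018,0,0.5,0],[0.6,0.0057,0,-0.0012,0,0.5,0],[0.6,0.0058,0,-0.0008,0,0.5,0]]])

```text
time: 7.6
tcp_pos: [0.5149, -0.0987, 0.0335]
ee_rot: [[0.281, 0.937, 0.206], [0.771, -0.348, 0.532], [0.571, 0.009, -0.821]]
ft_force: [-6.2, -9.5, 3.9]
gripper_width: 0.599
```

Run:
```python
from h import *
s=st()
cv2.imwrite('pics/i_w.png',optics.read_camera('wrist'))
```

```text
t 7.6 pan mm [-156.4  -13.2   33.5] w [ 0.515 -0.099  0.034] tilt 34.8 side -0.9 yaw 70.0 F pan [-11.    2.7   3.9] grip 0.6 q [ 0.99  0.91 -0.78  2.16 -0.06  0.28  0.14]
```

View pics/i_w.png

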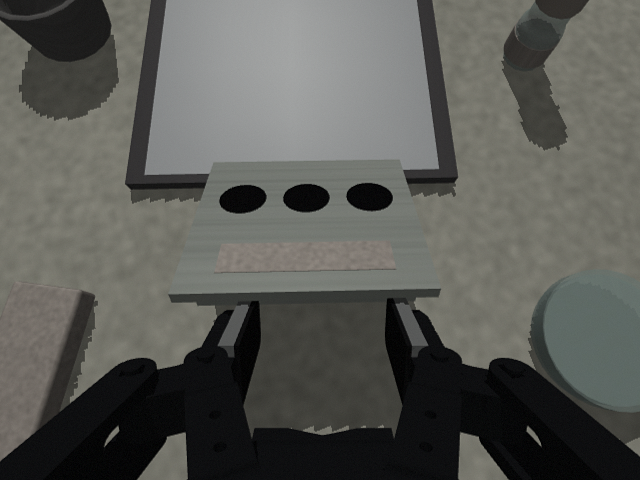

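Request:
step_arm(moves=[[[0.6,0.0062,0,-0.0009,0,0.15,0],[0.6,0.0063,0,-0.0005,0,0.15,0],[0.6,0.0063,0,0.0,0,0.15,0],[0.6,0.0063,0,0.0005,0,0.15,0]]])

```text
time: 7.98
tcp_pos: [0.5175, -0.0916, 0.0446]
ee_rot: [[0.282, 0.933, 0.223], [0.736, -0.359, 0.574], [0.616, 0.002, -0.788]]
ft_force: [-10.2, -16.5, 10.8]
gripper_width: 0.601
```

Run:
```python
from h import *
s=st()
cv2.imwrite('pics/j_w.png',optics.read_camera('wrist'))
cv2.imwrite('pics/j_s.png',cv2.resize(optics.read_camera('side')[130:330,250:510],None,fx=3,fy=3))
```

```text
t 7.98 pan mm [-148.8  -13.2   44.6] w [ 0.517 -0.092  0.045] tilt 38.0 side -1.0 yaw 69.0 F pan [-19.    4.1  10.8] grip 0.6 q [ 1.04  0.94 -0.83  2.16 -0.08  0.3   0.15]
```

View pics/j_w.png

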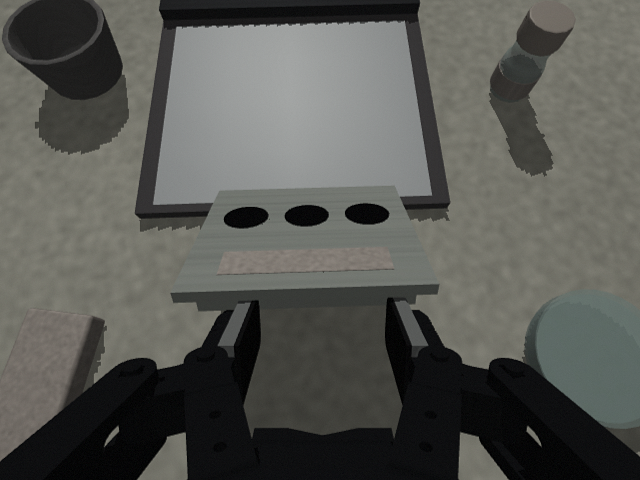

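View pics/j_s.png

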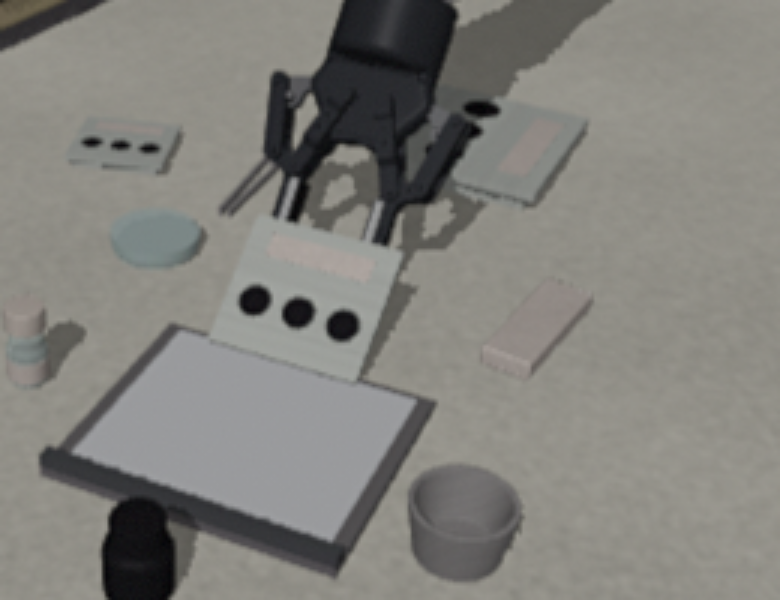

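The force is rising because there is too much push along the plate. I'll follow the arc more tangentially.

Request:
step_arm(moves=[[[0.6,0.006,0,-0.0014,0,0.1,0],[0.6,0.006,0,-0.0012,0,0.1,0],[0.6,0.006,0,-0.0009,0,0.1,0],[0.6,0.006,0,-0.0006,0,0.1,0],[0.6,0.006,0,-0.0003,0,0.1,0]]])

```text
time: 8.5
tcp_pos: [0.5254, -0.0703, 0.0689]
ee_rot: [[0.269, 0.934, 0.236], [0.704, -0.358, 0.614], [0.657, 0.001, -0.753]]
ft_force: [0.6, -1.1, -0.9]
gripper_width: 0.604
```

Run:
```python
from h import *
s=st()
cv2.imwrite('pics/k_w.png',optics.read_camera('wrist'))
```

```text
t 8.5 pan mm [-126.1  -13.6   68.9] w [ 0.525 -0.07   0.069] tilt 41.1 side -1.0 yaw 69.1 F pan [-0.8 -0.9 -0.9] grip 0.6 q [ 1.06  0.94 -0.9   2.16 -0.11  0.31  0.14]
```

View pics/k_w.png

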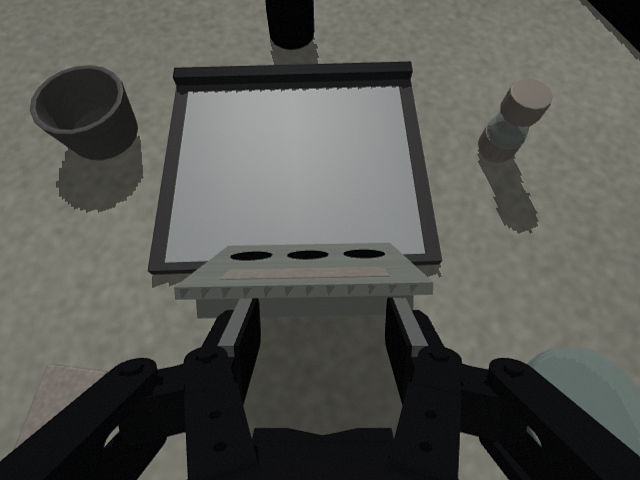

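Request:
step_arm(moves=[[[0.6,0.0058,0,0.0012,0,0,0],[0.6,0.0057,0,0.0016,0,0,0],[0.6,0.0056,0,0.002,0,0,0],[0.6,0.0054,0,0.0024,0,0,0]]])

```text
time: 8.88
tcp_pos: [0.5347, -0.0462, 0.0813]
ee_rot: [[0.267, 0.934, 0.237], [0.701, -0.357, 0.617], [0.661, 0.001, -0.75]]
ft_force: [-2.4, -3.9, 11.9]
gripper_width: 0.601
```

Run:
```python
from h import *
s=st()
cv2.imwrite('pics/l_w.png',optics.read_camera('wrist'))
cv2.imwrite('pics/l_s.png',cv2.resize(optics.read_camera('side')[130:330,250:510],None,fx=3,fy=3))
```

```text
t 8.88 pan mm [-100.2  -14.3   81.3] w [ 0.535 -0.046  0.081] tilt 41.4 side -1.0 yaw 69.1 F pan [-4.5  1.  11.9] grip 0.6 q [ 1.02  0.92 -0.92  2.16 -0.13  0.3   0.11]
```

View pics/l_w.png

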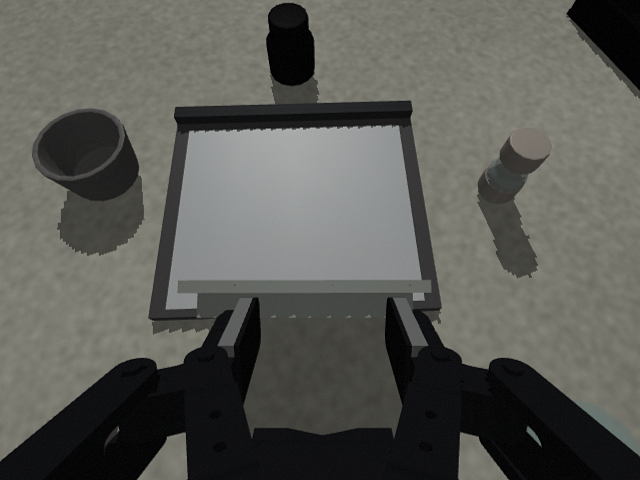

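View pics/l_s.png

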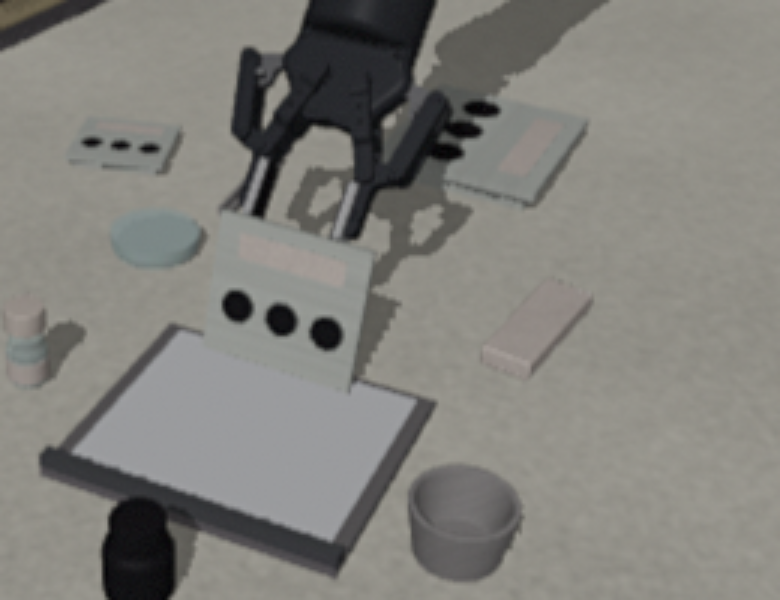

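The plate is nearly upright. Next is over the top.

Request:
step_arm(moves=[[[0.6,0.0057,0,0.0025,0,0,0],[0.6,0.0054,0,0.0029,0,0,0],[0.6,0.0051,0,0.0033,0,0,0]]])

```text
time: 9.23
tcp_pos: [0.5423, -0.0258, 0.0882]
ee_rot: [[0.264, 0.935, 0.237], [0.701, -0.354, 0.618], [0.662, 0.003, -0.749]]
ft_force: [0.6, -0.5, -0.2]
gripper_width: 0.596
```

Run:
```python
from h import *
s=st()
cv2.imwrite('pics/m_w.png',optics.read_camera('wrist'))
cv2.imwrite('pics/m_s.png',cv2.resize(optics.read_camera('side')[130:330,250:510],None,fx=3,fy=3))
```

```text
t 9.23 pan mm [-78.5 -14.6  88.2] w [ 0.542 -0.026  0.088] tilt 41.5 side -0.9 yaw 69.4 F pan [-0.3 -0.7 -0.2] grip 0.6 q [ 0.99  0.91 -0.93  2.17 -0.14  0.28  0.09]
```

View pics/m_w.png

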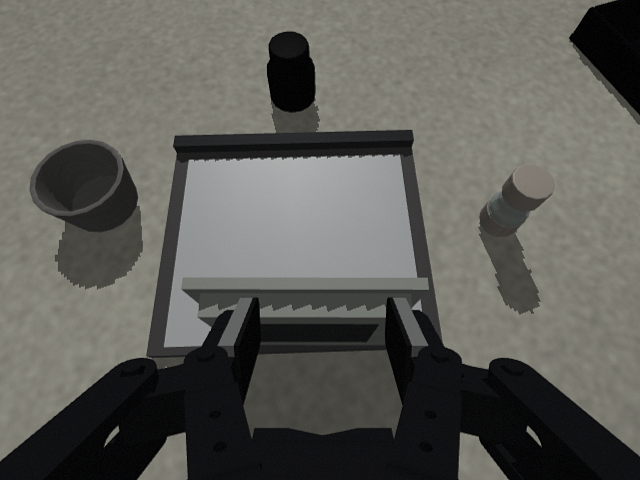

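View pics/m_s.png

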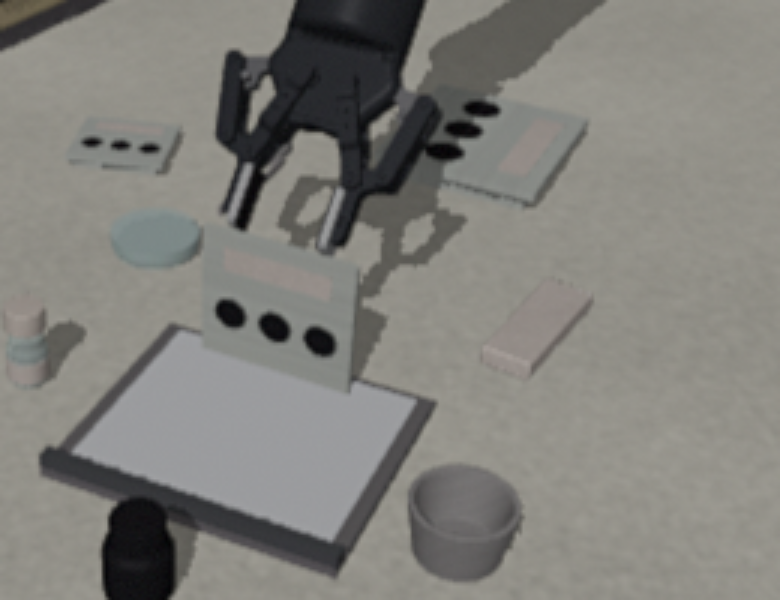

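Request:
step_arm(moves=[[[0.6,0.0036,0,0.0036,0,0,0],[0.6,0.0036,0,0.0036,0,0,0],[0.6,0.0034,0,0.0038,0,0,0]]])

```text
time: 9.58
tcp_pos: [0.5484, -0.0097, 0.0877]
ee_rot: [[0.262, 0.936, 0.236], [0.701, -0.353, 0.619], [0.663, 0.003, -0.749]]
ft_force: [-0.6, -0.3, 0.2]
gripper_width: 0.598
```

Run:
```python
from h import *
s=st()
cv2.imwrite('pics/n_w.png',optics.read_camera('wrist'))
cv2.imwrite('pics/n_s.png',cv2.resize(optics.read_camera('side')[130:330,250:510],None,fx=3,fy=3))
```

```text
t 9.58 pan mm [-61.3 -15.1  87.7] w [ 0.548 -0.01   0.088] tilt 41.5 side -0.9 yaw 69.5 F pan [-0.5  0.4  0.2] grip 0.6 q [ 0.95  0.91 -0.93  2.17 -0.15  0.25  0.08]
```

View pics/n_w.png

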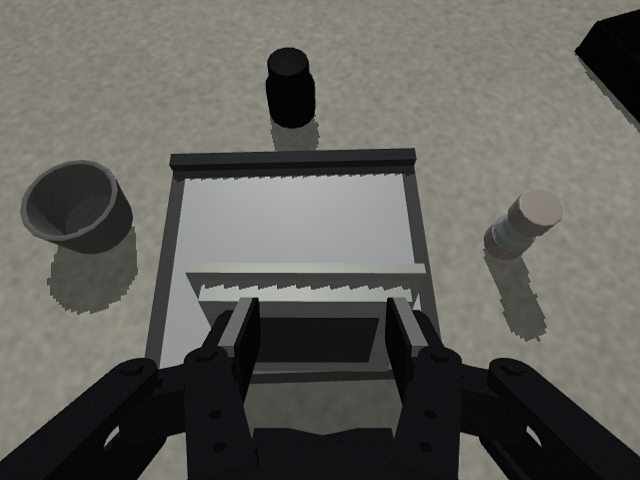

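View pics/n_s.png

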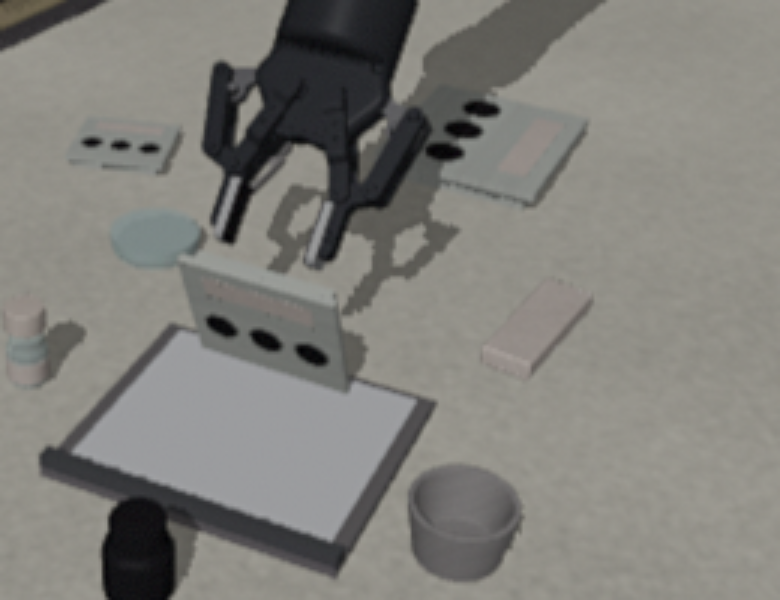

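The plate is past upright and leaning onto the panel. I'll hold still and let it fall.

Request:
step_arm(moves=[[[0.6,0.002,0,0.002,0,0,0],[0.6,0,0,0,0,0,0],[0.6,0,0,0,0,0,0],[0.6,0,0,0,0,0,0],[0.6,0,0,0,0,0,0]]])

```text
time: 10.1
tcp_pos: [0.5487, -0.0073, 0.086]
ee_rot: [[0.264, 0.936, 0.235], [0.701, -0.353, 0.619], [0.662, 0.001, -0.749]]
ft_force: [0.5, 0.5, 0.3]
gripper_width: 0.602
```

Run:
```python
from h import *
s=st()
cv2.imwrite('pics/o_w.png',optics.read_camera('wrist'))
cv2.imwrite('pics/o_s.png',cv2.resize(optics.read_camera('side')[130:330,250:510],None,fx=3,fy=3))
```

```text
t 10.1 pan mm [-58.9 -14.5  86. ] w [ 0.549 -0.007  0.086] tilt 41.5 side -0.8 yaw 69.4 F pan [ 0.6 -0.3  0.3] grip 0.6 q [ 0.95  0.91 -0.92  2.17 -0.15  0.25  0.08]
```

View pics/o_w.png

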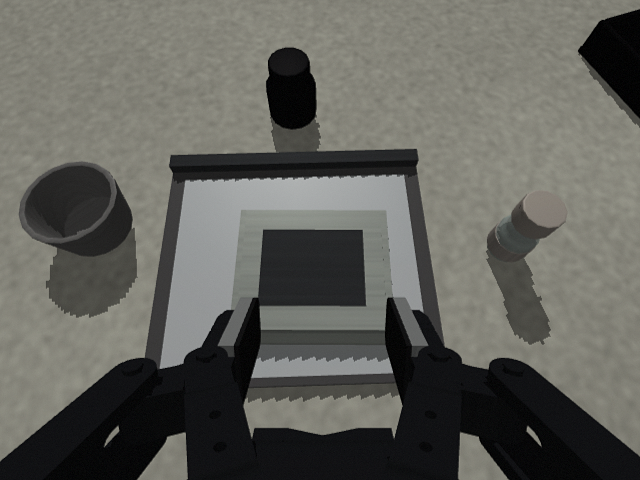

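View pics/o_s.png

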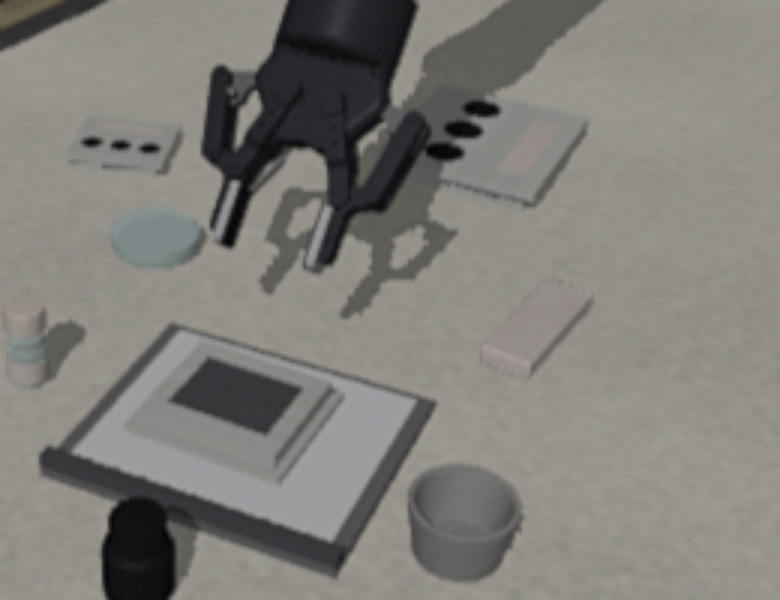

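It flipped: the dark rectangle is up, and it lies flat on the deck. Now I'll measure where it lies.

Run:
```python
from h import *
f=lambda uv,z:[(pan(q)*1e3).round(1) for q in ray('wrist',uv,z)]
print('block front',f([(240,210),(387,210)],.022)); print('deck/stop inner base', f([(185,178),(406,175)],.007),'stop top',f([(172,157),(416,151)],.015))
o=[(a/3+250-.33,b/3+130-.33) for a,b in [(210,345),(343,395),(277,480),(125,425)]]
print('side rim/out', [(pan(q)*1e3).round(1) for q in ray('side',o,.012)])
s=st();R=np.array(s['ee_rot'])
for T in ([-115,-14,90],):
    d=PC+U*T[0]/1e3+V*T[1]/1e3+[0,0,T[2]/1e3]-s['tcp_pos'];print(R.T@d)
```

```text
block front [array([27.4, 38. , 22. ]), array([ 25.5, -59.1,  22. ])]
deck/stop inner base [array([63.3, 83.7,  7. ]), array([ 62.7, -78.7,   7. ])] stop top [array([76.3, 92.2, 15. ]), array([ 78.2, -86.2,  15. ])]
side rim/out [array([-62.2, -52.2,  12. ]), array([-53.8,  41.3,  12. ]), array([34.6, 38.3, 12. ]), array([ 31.8, -59.8,  12. ])]
t 10.2 pan mm [-58.9 -14.5  86. ] w [ 0.549 -0.007  0.086] tilt 41.5 side -0.8 yaw 69.4 F pan [-1.2 -0.1  0.3] grip 0.6 q [ 0.95  0.91 -0.92  2.17 -0.15  0.25  0.08]
[-0.03940603  0.00067861 -0.04012715]
```

Request:
step_arm(moves=[[[0.6,-0.004,0,-0.0033,0,-1,0],[0.6,-0.0045,0,-0.003,0,-1,0],[0.6,-0.005,0,-0.002,0,-1,0],[0.6,-0.005,0,-0.002,0,-1,0],[0.6,-0.006,0,-0.001,0,-1,0],[0.6,-0.006,0,0,0,-1,0],[0.6,0,0,0,0,0,-0.15]]])

```text
time: 10.78
tcp_pos: [0.5355, -0.0405, 0.0791]
ee_rot: [[0.347, 0.938, 0.023], [0.934, -0.348, 0.082], [0.085, -0.007, -0.996]]
ft_force: [0.4, 3.6, 0.1]
gripper_width: 0.602
```

Run:
```python
from h import *
s=st();R=np.array(s['ee_rot'])
for T in ([-84,-11,30],[-84,-11,7]):
    d=PC+U*T[0]/1e3+V*T[1]/1e3+[0,0,T[2]/1e3]-s['tcp_pos'];print(R.T@d)
```

```text
t 10.78 pan mm [-94.7 -13.2  79.1] w [ 0.536 -0.041  0.079] tilt 4.9 side 0.3 yaw 69.6 F pan [3.5 0.8 0.1] grip 0.6 q [ 0.16  0.59 -0.16  2.14  0.02  0.4  -0.35]
[ 0.00643371 -0.00200157  0.04984289]
[ 0.0044782  -0.00183269  0.07275899]
```

Request:
step_arm(moves=[[[0.6,0.001,-0.0005,0.016,0,0,-0.1],[0.6,0.001,-0.0005,0.016,0,0,0],[0.6,0.001,-0.0005,0.016,0,0,0],[0.6,0.001,-0.0005,0.016,0,0,0],[0.6,0,0,0.006,0,0,0],[0.6,0,0,0,0,0,0]]])

```text
time: 11.28
tcp_pos: [0.5381, -0.0262, 0.0083]
ee_rot: [[0.328, 0.944, 0.03], [0.939, -0.329, 0.097], [0.102, -0.004, -0.995]]
ft_force: [-0.5, 0.1, 0.1]
gripper_width: 0.596
```

Run:
```python
from h import *
s=st()
cv2.imwrite('pics/p_w.png',optics.read_camera('wrist'))
```

```text
t 11.28 pan mm [-80.3 -10.8   8.3] w [ 0.538 -0.026  0.008] tilt 5.8 side 0.3 yaw 70.7 F pan [-0.1  0.5  0.1] grip 0.6 q [ 0.14  0.72 -0.16  2.16  0.04  0.24 -0.35]
```

View pics/p_w.png

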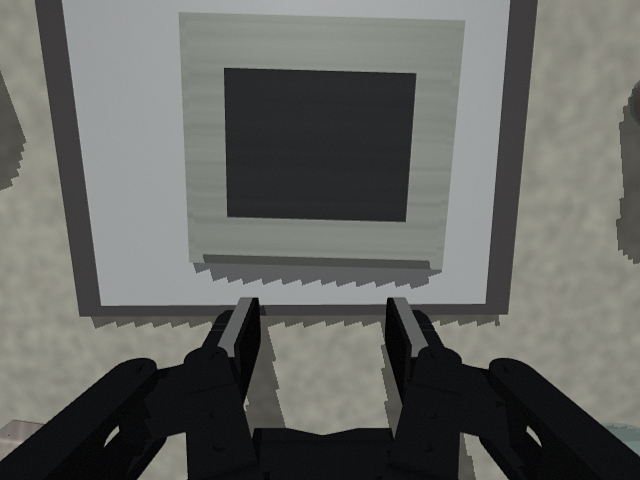

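Request:
step_arm(moves=[[[0.6,-0.0003,0,0.003,0,0,0],[0.6,0.005,0,0.0004,0,0,0],[0.6,0.005,0,0.0005,0,0,0],[0.6,0.005,0,0.0005,0,0,0],[0.6,0.005,0,0.0005,0,0,0],[0.6,0.005,0,0.0005,0,0,0],[0.6,0,0,0,0,0,0]]])

```text
time: 11.92
tcp_pos: [0.5486, -0.0045, 0.0087]
ee_rot: [[0.335, 0.942, 0.035], [0.937, -0.336, 0.099], [0.105, -0.0, -0.994]]
ft_force: [0.1, 0.1, -0.3]
gripper_width: 0.599
```

Run:
```python
from h import *
s=st()
cv2.imwrite('pics/q_w.png',optics.read_camera('wrist'))
```

```text
t 11.92 pan mm [-56.3 -13.5   8.7] w [ 0.549 -0.004  0.009] tilt 6.0 side -0.0 yaw 70.3 F pan [ 0.2 -0.  -0.3] grip 0.6 q [ 0.09  0.72 -0.16  2.14  0.02  0.24 -0.39]
```

View pics/q_w.png

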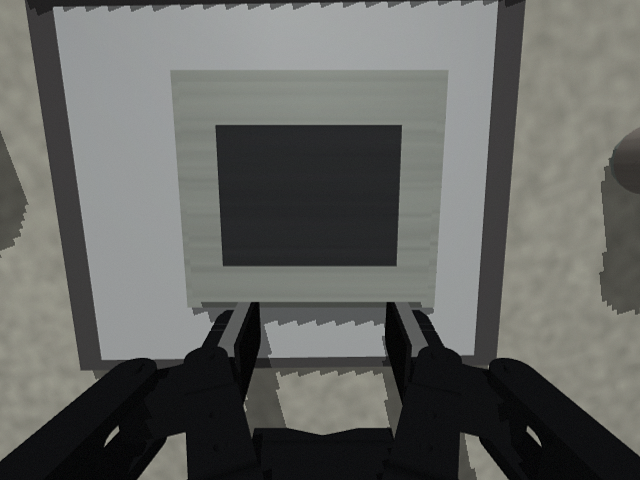

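Request:
step_arm(moves=[[[0.6,0.005,-0.0003,0.0006,0,0,0],[0.6,0.005,-0.0003,0.0006,0,0,0],[0.6,0.005,-0.0003,0.0006,0,0,0],[0.6,0,0,0,0,0,0]]])

```text
time: 12.3
tcp_pos: [0.5529, 0.0109, 0.0086]
ee_rot: [[0.334, 0.942, 0.035], [0.937, -0.336, 0.098], [0.104, 0.0, -0.995]]
ft_force: [0.4, 0.4, 0.8]
gripper_width: 0.6
```

Run:
```python
from h import *
s=st()
cv2.imwrite('pics/r_w.png',optics.read_camera('wrist'))
cv2.imwrite('pics/r_s.png',cv2.resize(optics.read_camera('side')[130:330,250:510],None,fx=3,fy=3))
```

```text
t 12.3 pan mm [-40.4 -12.4   8.6] w [0.553 0.011 0.009] tilt 6.0 side -0.0 yaw 70.3 F pan [ 0.5 -0.2  0.8] grip 0.6 q [ 0.06  0.72 -0.15  2.13  0.01  0.25 -0.41]
```

View pics/r_w.png

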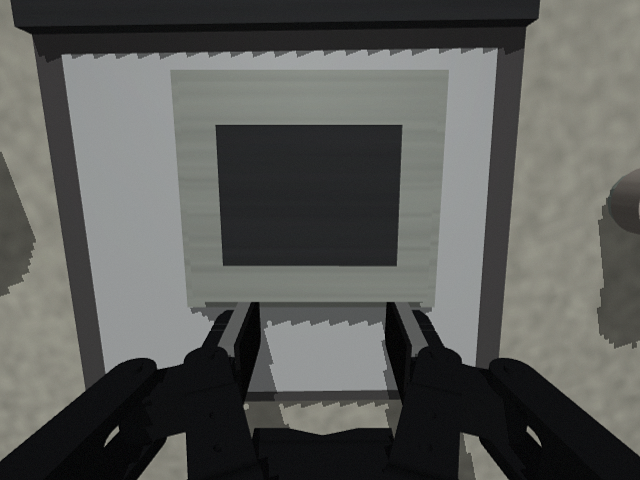

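View pics/r_s.png

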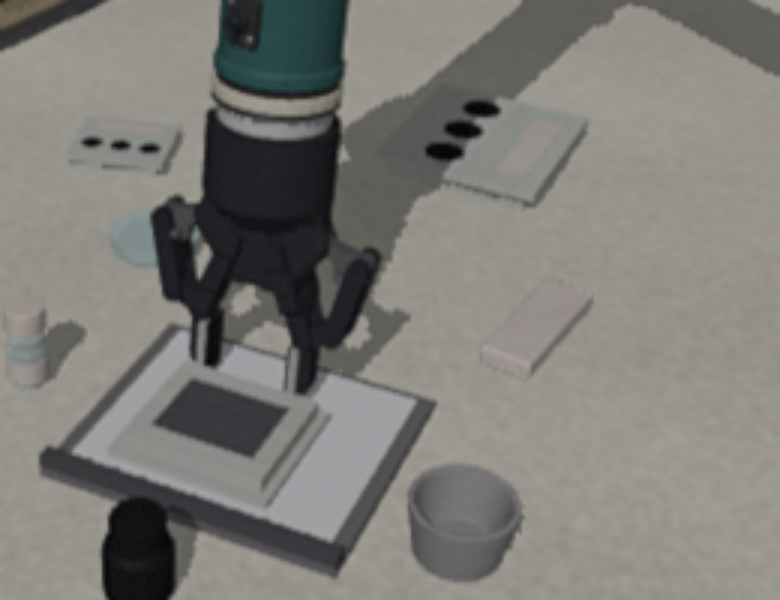

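The plate moves with the fingers and stays square. Its block front is at row 70, and the stop bar starts at about row 25–50.

Run:
```python
from h import *
f=lambda uv,z:[(pan(q)*1e3).round(1) for q in ray('wrist',uv,z)]
print('block front',f([(171,70),(448,70)],.022),'rear',f([(187,302),(434,302)],.022)); print('stop base', f([(62,55),(497,50)],.007),'stop top inner',f([(30,30),(530,23)],.015))
```

```text
block front [array([51.4, 37.9, 22. ]), array([ 51.2, -55. ,  22. ])] rear [array([-30.6,  38.5,  22. ]), array([-30.8, -54.8,  22. ])]
stop base [array([60.1, 83.3,  7. ]), array([ 61.4, -77.2,   7. ])] stop top inner [array([66.1, 88.2, 15. ]), array([ 67.8, -84.4,  15. ])]
```

Request:
step_arm(moves=[[[0.6,0.004,-0.0002,0.0005,0,0,0],[0.6,0.004,0,0.0005,0,0,0],[0.6,0,0,0,0,0,0]]])

```text
time: 12.65
tcp_pos: [0.5548, 0.017, 0.0084]
ee_rot: [[0.337, 0.941, 0.034], [0.936, -0.338, 0.096], [0.102, -0.001, -0.995]]
ft_force: [0.1, 0.6, -0.3]
gripper_width: 0.599
```

Request:
step_arm(moves=[[[0.6,0.003,0,0.0004,0,0,0],[0.6,0.003,0,0.0004,0,0,0],[0.6,0.003,0,0.0004,0,0,0]]])

```text
time: 12.9
tcp_pos: [0.5576, 0.024, 0.0083]
ee_rot: [[0.339, 0.94, 0.033], [0.936, -0.34, 0.094], [0.1, -0.001, -0.995]]
ft_force: [-0.8, -3.0, 3.3]
gripper_width: 0.597
```

Request:
step_arm(moves=[[[0.6,0.003,0,0.0004,0,0,0],[0.6,0.003,0,0.0004,0,0,0]]])

```text
time: 13.07
tcp_pos: [0.5578, 0.0243, 0.0082]
ee_rot: [[0.341, 0.94, 0.029], [0.935, -0.342, 0.088], [0.092, -0.003, -0.996]]
ft_force: [-2.5, -8.0, 8.1]
gripper_width: 0.601
```

Request:
step_arm(moves=[[[0.6,0.003,0,0.0004,0,0,0],[0.6,0.003,0,0.0004,0,0,0]]])

```text
time: 13.23
tcp_pos: [0.5578, 0.0242, 0.0083]
ee_rot: [[0.343, 0.939, 0.024], [0.936, -0.344, 0.081], [0.084, -0.005, -0.996]]
ft_force: [-2.6, -7.3, 7.9]
gripper_width: 0.601
```

Run:
```python
from h import *
s=st()
cv2.imwrite('pics/s_w.png',optics.read_camera('wrist'))
cv2.imwrite('pics/s_s.png',cv2.resize(optics.read_camera('side')[130:330,250:510],None,fx=3,fy=3))
```

```text
t 13.23 pan mm [-26.2 -12.5   8.3] w [0.558 0.024 0.008] tilt 4.8 side 0.2 yaw 69.9 F pan [-7.8  0.   7.9] grip 0.6 q [ 0.01  0.73 -0.12  2.12  0.01  0.27 -0.44]
```

View pics/s_w.png

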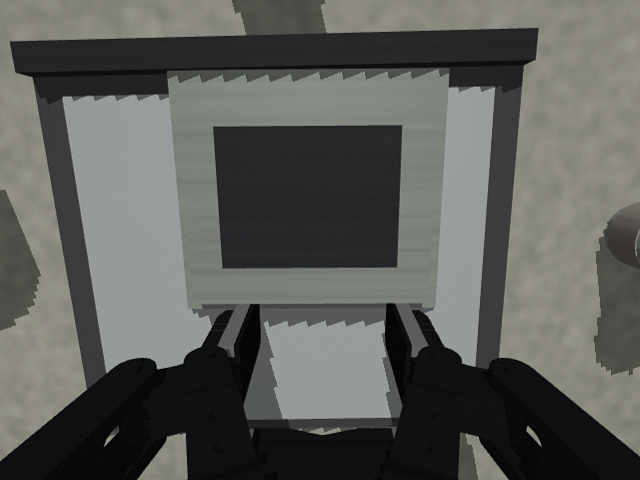

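The plate is blocked against the stop with 8 N. I'll relax, then retreat.

Request:
step_arm(moves=[[[0.6,0,0,0,0,0,0],[0.6,-0.001,0,-0.001,0,0,0],[0.6,-0.002,0,-0.002,0,0,0],[0.6,-0.006,0,-0.006,0,0,0],[0.6,-0.01,0,-0.012,0,0,0],[0.6,-0.012,0,-0.015,0,0,0],[0.6,-0.012,0,-0.015,0,0,0],[0.6,-0.012,0,-0.015,0,0,0],[0.6,-0.008,0,-0.015,0,0,0],[0.6,-0.008,0,-0.015,0,0,0],[0.6,0,0,0,0,0,0]]])

```text
time: 14.25
tcp_pos: [0.5285, -0.054, 0.1051]
ee_rot: [[0.34, 0.94, 0.025], [0.936, -0.341, 0.083], [0.086, -0.004, -0.996]]
ft_force: [0.4, -0.2, 1.6]
gripper_width: 0.6
```

Run:
```python
from h import *
s=st()
cv2.imwrite('pics/t_w.png',optics.read_camera('wrist'))
im=optics.read_camera('side');cv2.imwrite('pics/t_s.png',cv2.resize(im[180:330,250:450],None,fx=4,fy=4))
im=optics.read_camera('scene');cv2.imwrite('pics/t_c.png',cv2.resize(im[160:300,260:440],None,fx=4,fy=4))
```

```text
t 14.25 pan mm [-109.7  -11.   105.1] w [ 0.528 -0.054  0.105] tilt 4.9 side 0.2 yaw 70.0 F pan [-0.1 -0.5  1.6] grip 0.6 q [ 0.2   0.54 -0.18  2.14  0.02  0.44 -0.32]
```

View pics/t_w.png

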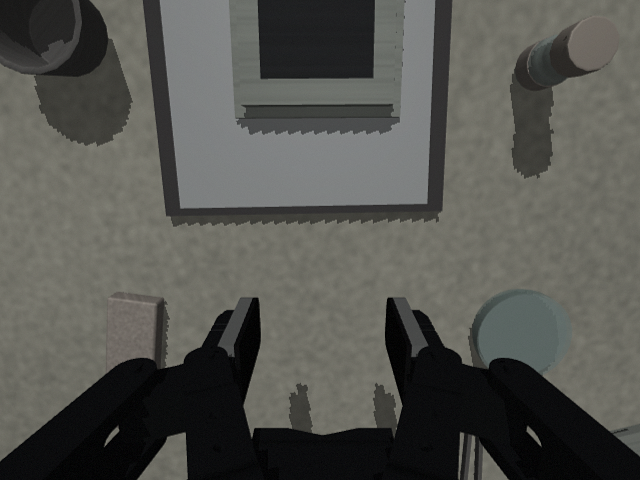

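View pics/t_s.png

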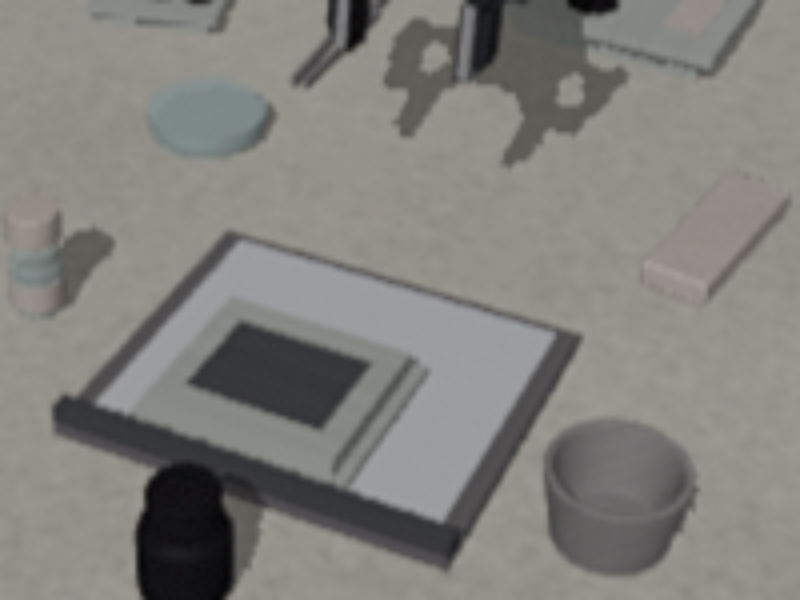

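View pics/t_c.png

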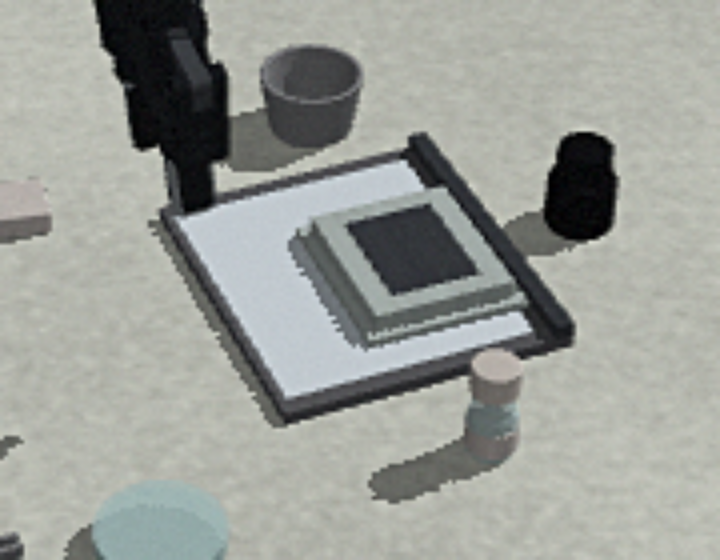

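Run:
```python
from h import *
f=lambda uv,z:[(pan(q)*1e3).round(1) for q in ray('wrist',uv,z)]
print('rim rear',f([(236,119),(400,118)],.012),'panel front',f([(167,214),(441,210)],.007))
P=lambda n,x,y,z:proj(n,PC+U*x/1e3+V*y/1e3+[0,0,z/1e3])[0]
im=cv2.imread('pics/t_c.png')
cv2.imwrite('pics/u_c.png',cv2.resize(im[120:360,280:600],None,fx=2.4,fy=2.4,interpolation=cv2.INTER_CUBIC))
```

```text
rim rear [array([-19.8,  42.7,  12. ]), array([-19.6, -55.8,  12. ])] panel front [array([-78. ,  91.8,   7. ]), array([-75.8, -85.3,   7. ])]
```

View pics/u_c.png

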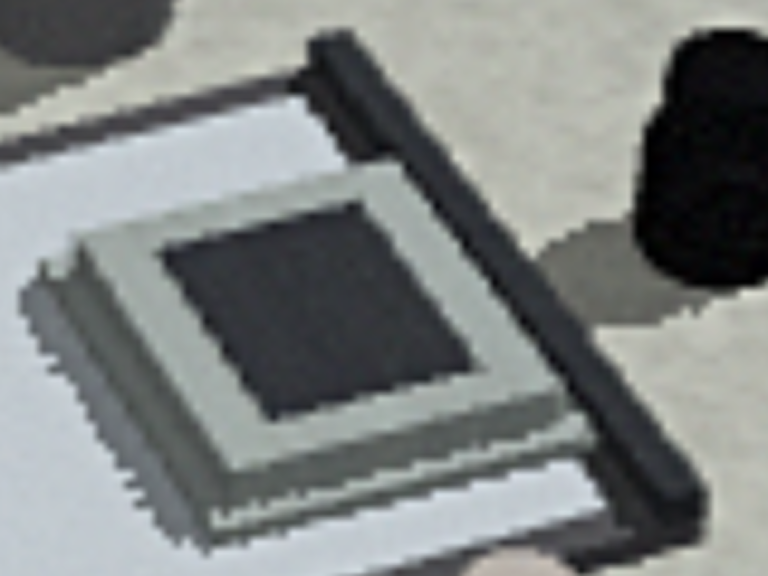

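The rear edge measures within about 2 mm of home. I'll look closely at the stop joint from above before handing in.

Request:
step_arm(moves=[[[0.6,0.015,0,0.001,0,0,0],[0.6,0.015,0,0.001,0,0,0],[0.6,0.015,0,0.001,0,0,0],[0.6,0.015,0,0.001,0,0,0],[0.6,0.01,0,0.001,0,0,0],[0.6,0,0,0,0,0,0]]])

```text
time: 14.9
tcp_pos: [0.5496, 0.0219, 0.0987]
ee_rot: [[0.334, 0.943, 0.013], [0.939, -0.334, 0.088], [0.087, -0.017, -0.996]]
ft_force: [0.5, 0.6, -0.4]
gripper_width: 0.598
```

Run:
```python
from h import *
s=st()
im=optics.read_camera('wrist');cv2.imwrite('pics/v_w.png',im)
```

```text
t 14.9 pan mm [-31.1  -5.6  98.7] w [0.55  0.022 0.099] tilt 5.0 side 1.0 yaw 70.4 F pan [ 0.8 -0.3 -0.4] grip 0.6 q [ 0.05  0.57 -0.16  2.1   0.    0.45 -0.43]
```

View pics/v_w.png

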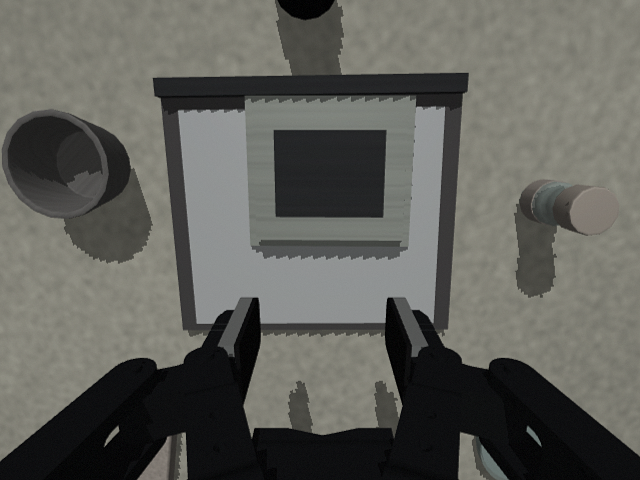

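Run:
```python
from h import *
f=lambda uv,z:[(pan(q)*1e3).round(1) for q in ray('wrist',uv,z)]
print('stop top inner',f([(157,97),(468,91)],.015),'blk front',f([(245,97),(416,96)],.022),'blk rear',f([(257,242),(402,242)],.022),'rim rear',f([(249,248),(409,249)],.012),'panel front',f([(186,325),(448,325)],.007))
im=cv2.imread('pics/v_w.png')[70:270,150:480];cv2.imwrite('pics/v_z.png',cv2.resize(im[:60,60:300],None,fx=3.3,fy=6))
```

```text
stop top inner [array([66.2, 92.1, 15. ]), array([ 68.9, -87.1,  15. ])] blk front [array([65. , 39.3, 22. ]), array([ 65.3, -56.2,  22. ])] blk rear [array([-18.3,  35.6,  22. ]), array([-17.9, -52.2,  22. ])] rim rear [array([-24.5,  42.8,  12. ]), array([-24.7, -58.7,  12. ])] panel front [array([-79.9,  89.3,   7. ]), array([-78.4, -88.5,   7. ])]
```

View pics/v_z.png

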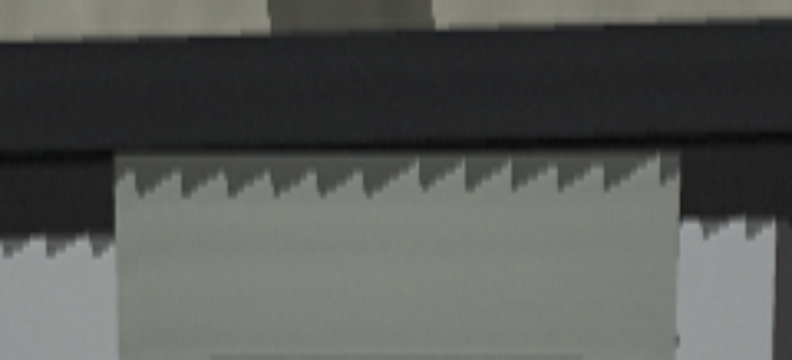

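Run:
```python
from h import *
f=lambda uv,z:[(pan(q)*1e3).round(1) for q in ray('wrist',uv,z)]
print('rim front@12',f([(245,95.5),(415,94.8)],.012),'stop top inner edge',f([(245,95.2),(415,92)],.015))
im=cv2.imread('pics/v_w.png')
for c in (200,260,300,340,380,405,430): print(c,im[84:116,c].mean(1).astype(int).tolist())
for x,z in ((70,15),(70,12),(70,7),(68,12),(64,22),(66,12)): print(x,z,proj('wrist',PC+U*x/1e3-.008*V+[0,0,z/1e3])[0].round(1))
```

```text
rim front@12 [array([67.3, 41.4, 12. ]), array([ 67.4, -57.7,  12. ])] stop top inner edge [array([67. , 40.7, 15. ]), array([ 68.5, -57. ,  15. ])]
200 [35, 37, 35, 35, 35, 33, 34, 38, 36, 36, 35, 26, 11, 19, 33, 31, 33, 33, 32, 31, 32, 33, 34, 33, 30, 48, 77, 86, 112, 150, 147, 148]
260 [36, 36, 36, 36, 36, 38, 35, 38, 37, 36, 28, 41, 75, 71, 68, 86, 125, 121, 121, 123, 127, 128, 124, 124, 125, 124, 122, 121, 122, 125, 126, 126]
300 [36, 35, 34, 36, 37, 38, 38, 37, 39, 32, 19, 44, 77, 74, 71, 72, 92, 125, 124, 126, 127, 128, 128, 127, 127, 126, 125, 123, 126, 127, 128, 128]
340 [34, 35, 36, 38, 38, 37, 38, 37, 37, 19, 17, 43, 79, 77, 74, 71, 90, 128, 126, 124, 127, 129, 127, 128, 126, 125, 127, 125, 126, 126, 128, 128]
380 [33, 37, 35, 36, 37, 37, 38, 39, 34, 11, 19, 53, 78, 74, 75, 72, 69, 92, 125, 125, 126, 126, 127, 126, 124, 124, 123, 124, 127, 126, 128, 124]
405 [36, 36, 37, 38, 38, 37, 36, 37, 26, 11, 25, 54, 74, 96, 127, 124, 122, 119, 123, 122, 125, 124, 124, 124, 122, 123, 122, 123, 122, 124, 124, 124]
430 [36, 35, 39, 38, 36, 38, 38, 33, 17, 16, 27, 35, 35, 35, 32, 36, 35, 34, 35, 35, 35, 34, 62, 114, 153, 151, 148, 149, 150, 150, 148, 149]
70 15 [329.3  89.4]
70 12 [329.4  90.3]
70 7 [329.4  91.8]
68 12 [329.3  94. ]
64 22 [329.3  98.7]
66 12 [329.3  97.6]
```

The zoom shows the left of the joint tight. At the right end there is a dark sliver of about 1 px, roughly 1° of skew and under 1.5 mm. I'll press again with the hand squared up to close it.

Request:
step_arm(moves=[[[0.6,-0.015,0,0,-0.17,0,-0.12],[0.6,-0.015,0,0,0,0,0],[0.6,-0.004,0,0.014,0,0,0],[0.6,-0.002,0,0.018,0,0,0],[0.6,0,0,0.018,0,0,0],[0.6,0,0,0.018,0,0,0],[0.6,0,0,0.014,0,0,0],[0.6,0,0,0,0,0,0]]])

```text
time: 15.62
tcp_pos: [0.536, -0.0141, 0.0088]
ee_rot: [[0.326, 0.945, 0.026], [0.942, -0.327, 0.076], [0.08, -0.001, -0.997]]
ft_force: [-0.1, -0.6, -0.1]
gripper_width: 0.601
```

Run:
```python
from h import *
s=st()
cv2.imwrite('pics/w_w.png',optics.read_camera('wrist'))
```

```text
t 15.62 pan mm [-69.6  -4.8   8.8] w [ 0.536 -0.014  0.009] tilt 4.6 side 0.1 yaw 70.9 F pan [-0.7 -0.1 -0.1] grip 0.6 q [ 0.08  0.72 -0.13  2.16  0.04  0.24 -0.39]
```

View pics/w_w.png

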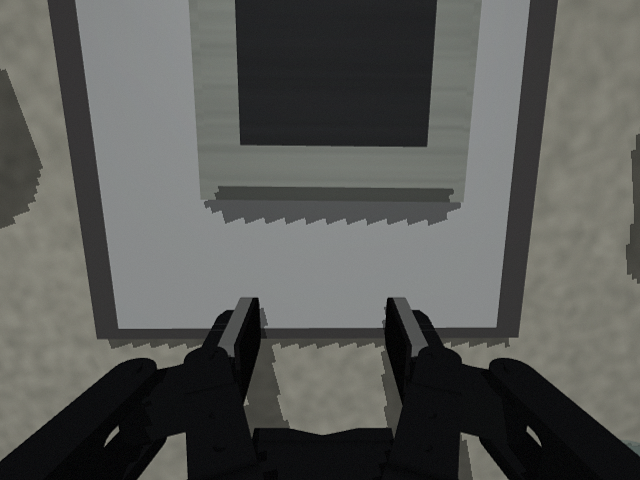

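Request:
step_arm(moves=[[[0.6,0,0,0.003,0,0,-0.04],[0.6,0,0,0.003,0,0,0]]])

```text
time: 15.83
tcp_pos: [0.5365, -0.0152, 0.0043]
ee_rot: [[0.323, 0.946, 0.027], [0.943, -0.324, 0.075], [0.08, 0.001, -0.997]]
ft_force: [-1.7, -0.1, 5.8]
gripper_width: 0.598
```

Request:
step_arm(moves=[[[0.6,0.007,0,0.0002,0,0,0],[0.6,0.007,0,0.0002,0,0,0],[0.6,0.007,0,0.0003,0,0,0],[0.6,0.006,0,0.0003,0,0,0],[0.6,0.004,0,0.0003,0,0,0],[0.6,0,0,0,0,0,0]]])

```text
time: 16.33
tcp_pos: [0.5496, 0.0169, 0.0084]
ee_rot: [[0.323, 0.946, 0.033], [0.943, -0.324, 0.075], [0.082, 0.006, -0.997]]
ft_force: [-0.7, 0.0, 0.9]
gripper_width: 0.598
```

Run:
```python
from h import *
s=st()
```

```text
t 16.33 pan mm [-35.8  -7.2   8.4] w [0.55  0.017 0.008] tilt 4.7 side -0.3 yaw 71.1 F pan [-0.2  0.6  0.9] grip 0.6 q [ 0.02  0.72 -0.12  2.14  0.03  0.24 -0.43]
```

Request:
step_arm(moves=[[[0.6,0.004,0,0.0001,0,0,0],[0.6,0.004,0,0.0001,0,0,0],[0.6,0.003,0,0.0001,0,0,0],[0.6,0.003,0,0.0001,0,0,0]]])

```text
time: 16.67
tcp_pos: [0.5528, 0.0266, 0.009]
ee_rot: [[0.325, 0.945, 0.029], [0.943, -0.326, 0.07], [0.075, 0.005, -0.997]]
ft_force: [-1.3, -7.8, 3.2]
gripper_width: 0.602
```

Request:
step_arm(moves=[[[0.6,0.005,0,0,0,0,0],[0.6,0.005,0,0,0,0,-0.1]]])

```text
time: 16.83
tcp_pos: [0.5527, 0.0265, 0.0091]
ee_rot: [[0.321, 0.947, 0.022], [0.945, -0.322, 0.059], [0.063, 0.002, -0.998]]
ft_force: [-1.6, -9.1, 1.9]
gripper_width: 0.601
```

Request:
step_arm(moves=[[[0.6,0.006,0,0,0,0,-0.1],[0.6,0.006,0,0,0,0,-0.1]]])

```text
time: 17.0
tcp_pos: [0.5527, 0.0263, 0.0093]
ee_rot: [[0.314, 0.949, 0.013], [0.948, -0.314, 0.047], [0.049, -0.002, -0.999]]
ft_force: [-2.2, -9.8, 4.2]
gripper_width: 0.603
```

Run:
```python
from h import *
s=st()
cv2.imwrite('pics/x_w.png',optics.read_camera('wrist'))
```

```text
t 17.0 pan mm [-25.9  -7.1   9.3] w [0.553 0.026 0.009] tilt 2.8 side 0.2 yaw 71.7 F pan [-10.   -1.2   4.2] grip 0.6 q [-0.05  0.72 -0.08  2.12  0.03  0.28 -0.46]
```

View pics/x_w.png

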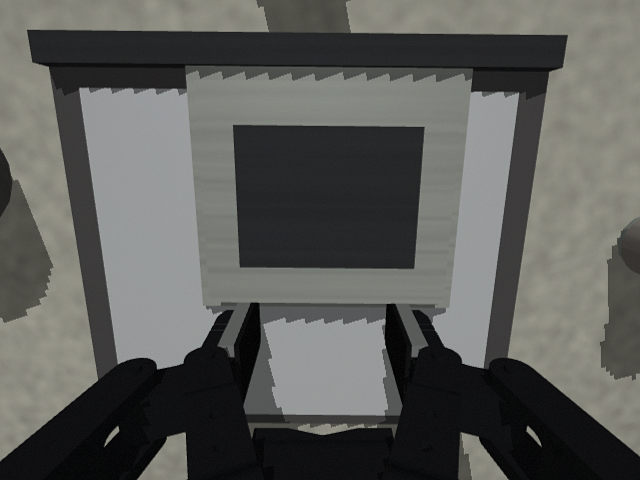

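Now the plate and stop are parallel, with slopes of 0.5° and 0.6°, and the plate is blocked at 10 N. Retreating.

Request:
step_arm(moves=[[[0.6,0,0,0,0,0,0],[0.6,-0.002,0,0,0,0,0],[0.6,-0.004,0,0,0,0,0],[0.6,-0.008,0,-0.003,0,0,0],[0.6,-0.01,0,-0.012,0,0,0],[0.6,-0.01,0,-0.018,0,0,0],[0.6,-0.008,0,-0.022,0,0,0],[0.6,0,0,-0.022,0,0,0],[0.6,0.012,0,-0.02,0,0,0],[0.6,0.014,0,-0.01,0,0,0],[0.6,0.012,0,0,0,0,0],[0.6,0,0,0,0,0,0]]])

```text
time: 18.05
tcp_pos: [0.5459, 0.0089, 0.1246]
ee_rot: [[0.32, 0.947, 0.011], [0.946, -0.32, 0.045], [0.046, -0.004, -0.999]]
ft_force: [1.0, 0.2, -0.3]
gripper_width: 0.601
```

Run:
```python
from h import *
s=st()
im=optics.read_camera('wrist')
cv2.imwrite('pics/y_w.png',im)
im=optics.read_camera('side');cv2.imwrite('pics/y_s.png',cv2.resize(im[150:340,230:470],None,fx=3,fy=3))
```

```text
t 18.05 pan mm [-44.6  -6.5 124.6] w [0.546 0.009 0.125] tilt 2.6 side 0.2 yaw 71.3 F pan [ 0.5 -0.9 -0.3] grip 0.6 q [ 0.01  0.52 -0.11  2.1   0.03  0.51 -0.44]
```

View pics/y_w.png

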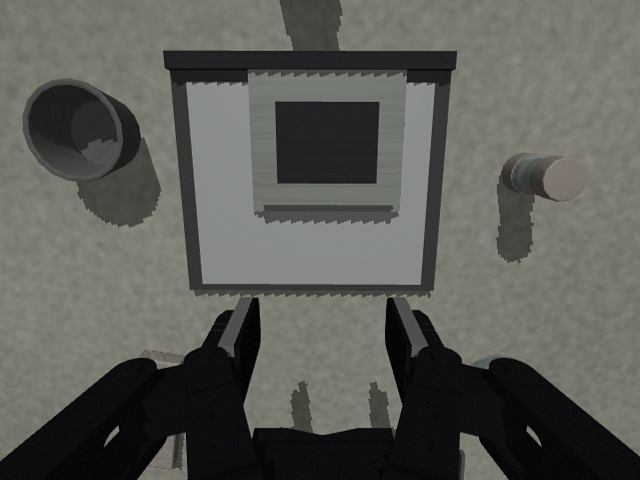

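View pics/y_s.png

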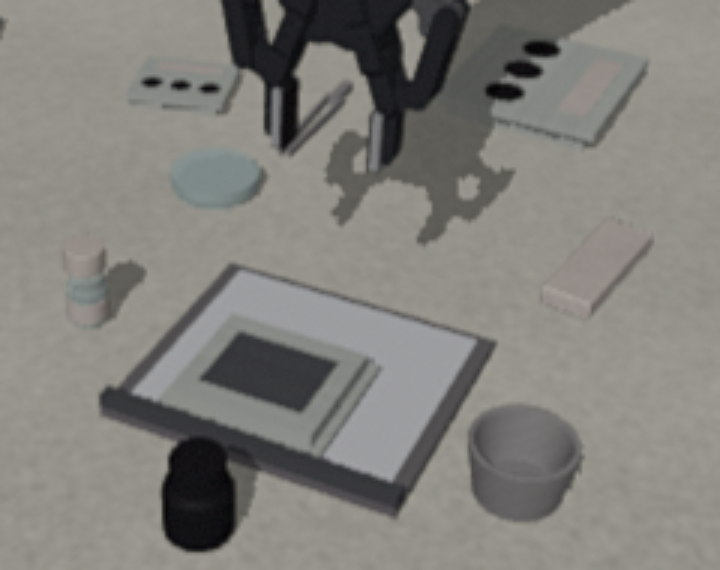

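Run:
```python
import cv2
im=cv2.imread('pics/y_w.png')
for c in (225,260,300,340,380,400,420): print(c,im[62:82,c].mean(1).astype(int).tolist())
```

```text
225 [32, 34, 34, 34, 36, 32, 21, 8, 22, 32, 32, 32, 31, 32, 31, 32, 30, 31, 30, 35]
260 [32, 30, 34, 35, 33, 32, 30, 47, 69, 67, 66, 63, 80, 116, 114, 118, 120, 118, 118, 118]
300 [33, 35, 33, 35, 34, 30, 30, 48, 72, 69, 67, 65, 84, 119, 119, 119, 119, 122, 120, 118]
340 [35, 36, 35, 34, 32, 35, 24, 40, 73, 69, 70, 66, 83, 121, 118, 118, 122, 120, 121, 117]
380 [34, 38, 36, 35, 35, 33, 30, 39, 72, 68, 67, 64, 65, 85, 119, 118, 118, 116, 117, 117]
400 [36, 32, 33, 37, 38, 33, 30, 39, 70, 67, 84, 120, 115, 114, 113, 115, 116, 117, 116, 115]
420 [33, 35, 33, 34, 34, 37, 29, 8, 16, 30, 30, 31, 31, 30, 32, 31, 31, 33, 29, 26]
```

The joint is now the same across the whole width, with no gap. The hand is well above the plate and touches nothing.

Run:
```python
from workcell import order
print(order.job_done())
```

```text
the job is handed in; nothing more can be done
None
```

The plate is turned over: it lies face down, flat on the panel, with its edge against the stop bar. I handed the job in at about 18 s of the 54 s allowed, and no verdict was reported.

- **Flip:** I pushed the plate square against the panel's front edge with two slightly open fingertips. I then tipped its rear edge up and over that step until it fell forward onto the panel. The wrist force I read between moves peaked at about 22 N.
- **Push to the stop:** I pushed it along the deck until it stopped. The first push left about 1° of skew, a sliver under 1.5 mm at one end of the joint, so I squared the hand and pressed again with about 10 N.
- **Last checks:** In the final wrist picture the joint looks the same across the plate's whole width, with no gap. The dark rectangle faces up. The vial, cup, eyepiece, dish and packet look unmoved; the forceps are partly behind the fingers in the last side picture. The hand was about 12 cm above the table with no contact force.
- **Where the checks disagreed:** After the first push, two wrist views put the plate's rear edge at −20 mm and −25 mm (home is −20 mm), which is within the measurement and calibration error. I didn't repeat that measurement after the second push, so I judged the fit from the contact force and the joint's appearance.

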